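# Seat the reference load cell under the hand press

## Task

The hand press is due for its force check: slide the big round load cell up the ramp of the press and over the rim of the seat, without lifting it, until it sits flat and fully home in its seat under the ram. Then bring the ram gently down with the hand lever until it rests on the button of the load cell, and leave it there. Leave the other things on the bench where they are.

Things in the scene. Friction and masses are not known exactly. Their poses are not given: they have to be found in the camera images.
- cell_mid (a point): Load cell: plain aluminium disc 100 mm across, 40 mm high, loose on the bench before the ramp; none of the other loose things is so wide and flat. In the middle of its top a steel load button, 24 mm across, stands 8 mm proud. This point: on the disc's axis, half-way up (20 mm above the underside, 28 mm below the button's top); z along the axis.
- cell: The same load cell, origin at the centre of its underside. About 0.65 to 1 kg, bottom edge rounded 1.5 mm. A stub connector 16 mm thick sticks 10 mm out of its side along its own +x, 21 mm up.
- seat (a point): Centre of the floor of the round seat of the press, where the cell belongs, 15 mm above the bench, straight below the ram. Its axes are the press's: +x from the ramp into the press, y across, z up. The seat is a pocket 107 mm across, 3 mm deep. Three steel lugs, 10 mm high, stand round its far half at 0 and +-58 degrees from +x, 54.5 mm from its centre, and stop the cell.
- ramp_foot (a point): Middle of the ramp's lower edge, at bench level, 153 mm in -x from the seat's centre (axes as seat). The aluminium ramp is 170 mm wide and climbs at 11 degrees to the top of the base plate, 18 mm above the bench, at x = -60 mm from the seat.
- press: The press, fixed on the bench but placed and turned differently each time; origin at bench level under the seat's centre, axes as seat. Base plate x -60 to 120, y +-130 mm. Two 25 mm columns at x = 0, y = +-98 carry a crosshead (x +-33, y +-128, 125 to 187 mm up), so nothing can be set in from above and a gripper pushing from the ramp side must lean back.
- ram: The ram; origin at the centre of the flat underside of its foot, 32 mm across, straight above the seat: 87 mm above the bench when fully up. The button of a seated cell comes to 63 mm. It goes straight down 40 mm per rad of the lever. Once it bears on the cell, each further newton on the lever's ball puts about 4 N on the cell, which is rated for 120 N and must not see more.
- ram_foot (a point): The same point, on the underside of the ram's foot.
- lever (a joint): Hand lever, rad: 0 = fully up (free end on the ramp side, 0.5 rad above level), grows as the free end is pushed down; stop at 0.77. The ram meets the button of a seated cell at about 0.60. It stays wherever it is left: 3 to 5 N down on the ball moves it; resistance rises sharply once the ram bears on the cell.
- lever_ball (a point): Centre of the black ball, 32 mm across, on the free end of the lever's 12 mm steel rod. The lever swings in an upright plane beside the ramp, at y = -160 mm from the seat (its axes), about a pivot at x = 0, 155 mm above the bench; ball 160 mm from the pivot.
- bell: Bystander: plain aluminium cylinder 60 mm across, 70 mm high, standing; origin at the centre of its underside.
- stand: Bystander: black stepped rubber stand, foot 100 mm across and 22 mm high, 94 mm high in all with a steel plug on top; origin under its centre.
- calliper: Bystander: digital calliper lying flat, about 190 mm long, 12 mm high; origin under its middle.
- puck: Bystander: small steel disc 38 mm across, 18 mm high, lying on a rear corner of the press's base plate; origin under its centre.
- wrench: Bystander: steel wrench lying flat; origin under its middle.
- jar: Bystander: closed jar 68 mm across, 85 mm high; origin under its centre.
- weight: Bystander: steel knob weight 52 mm across, 78 mm high; origin under its centre.
- mug: Bystander: white mug 80 mm across, 92 mm high; origin under its centre.

How it is judged:
By the outcome, as a careful person would: the job done as asked, in the order asked, and still so for the second after the job is handed in, with the robot touching nothing.
It also fails if it takes over 58 s, if anything falls off the work surface, if the arm or the gripper's body presses on something with over 40 N, if the wrist force passes 120 N, or if a joint passes its speed limit or range.

## Robot

A 6-joint arm with a two-finger parallel gripper is mounted at the origin on the work surface. World frame = base frame: x ahead of the robot, y to its left, z up, the work surface at z = 0. Lengths are in mm, angles in rad, forces in N, time in s.
With the tool pointing down it reaches from about 325 to 850 mm from the base axis. Payload 4.4 kg.
Tool frame: the origin (TCP) lies on the mounting face of the last link; the fingertips stand 199 mm ahead of it and the grasp point (between the pads) lies 180 mm ahead of it (grasp_offset is the distance from the TCP to the grasp point, in mm); z points along the fingers, y is the direction in which the jaws open and shut (so a half turn about z gives the same grasp; the last joint's range is limited). The gripper opens to 94 mm and grips with 3 to 60 N. Pads are 16 mm wide; open, the fingers measure 119 mm over their backs; the gripper's body (75 mm by 177 mm) begins 78 mm behind the grasp point.
Start: joints at [-1.371, 0.207, 1.542, -0, 1.393, -0.15], TCP at [197.046, -540.187, 404.647] pointing down, gripper open.
Joint ranges: [-2.73, 2.73], [-0.86, 2.22], [0.23, 2.46], [-1.11, 4.25], [0.08, 2.63], [-2.82, 2.82]. Speed limits (rad/s): [2.79, 2.79, 3.14, 3.14, 3.14, 3.14].

## Interface

Orientations are given as a unit quaternion [w, x, y, z].
In Python, from bench import state, grab_frame, camera_params, sign_off, grasp_offset gives the robot as it stands.
- The arm moves only by the tool arm_command, never from a script. Its argument "moves" is a list of rows, each an object with "translation": the shift along the tool's x, y, z in mm, a list of three; "twist": the turn, a rotation vector about the tool's x, y, z in degrees, a list of three. A call has 1 to 20 rows; each row shifts and turns the pose as measured when the row begins, along the tool's axes as they then stand; what a row does not reach is not made up. A row lasts 1/12 s, in which the tool goes at most 41.7 mm and 7.16 degrees, less where a joint would pass 70% of its speed; a pose out of reach is approached as far as the arm can. A call is refused whole if a number of a shift passes 41.7 or a number of a turn 7.16, either way. A call with a gripper value outside its range is refused whole. "gripper" is the opening, from 0 (shut) to 1 (fully open), set as the call begins (left out, the last holds). The fingers move at their own pace and stop on an object; "force" is the grip in N (left out, the last holds). Time passes only in rows, so rows that do not move let the fingers close. It gives the time, the measured TCP pose, the force and the opening at its end, in the units of the state.
- state(): the state, without advancing time (a new reading comes with each control period).
- grab_frame(name): name is "scene" or "side" or "wrist"; returns the picture (400x640x3 uint8, red, green, blue); there is no depth.
- camera_params(name): a dict with "camera_matrix" (3x3 intrinsics, pixels), "R" (3x3) and "t" (3): a world point X has camera coordinates R X + t; the wrist camera has in their place "hand_eye" (4x4, takes a point from camera to tool coordinates, whose origin is the TCP and whose axes are the flange's). Camera axes: x right, y down, z forward; pixel columns grow to the right and rows downward; lengths in mm; the calibration is good to about 2 mm. A picture is of the moment at which its call begins: read the wrist's pose just before it. camera_params takes no time and is no camera call.
- sign_off(): hands the job in, once; it reports no verdict.
The state is a dict: "time": time; "joint_positions": joint angles; "qvel": joint speeds; "joint_efforts": joint torques, N m; "ee_pos": TCP position; "tcp_rot": TCP orientation; "wrist_force": force on the tool from outside, world axes, zero at the start; "ft_torque": the same for the moment, N m; "grip_width": finger opening in mm.
Only numpy, scipy, OpenCV 4.12 (cv2) and the standard library are available. Lean on these libraries where they do the work, as an engineer would, in place of code of your own. Each camera call takes 0.05 s, during which the arm holds its last target.

## Working session

There is one attempt and no reset: what is moved stays moved. The work goes in short steps, Python scripts to look and compute and a tool call to move; the robot and the scene stay as the last step left them, time stands still between calls to the robot, and variables do not carry over. Pictures are saved under pics/ and viewed, and the job is handed in when it is done.

Besides the shell and the picture viewer there is one more tool, called after "Request:" as name(argument=value, ...) on one line, values as JSON. arm_command: Moves the arm, as the interface text tells. Its arguments: {"type":"object","properties":{"moves":{"type":"array"},"gripper":{"type":"number"},"force":{"type":"number"}},"required":["moves"]}

```bash
ls; mkdir -p pics
python3 - <<'E'
from bench import *
import cv2
s=state();print(s)
for n in("scene","side","wrist"):
    cv2.imwrite(f"pics/{n}0.png",grab_frame(n)[:,:,::-1]);print(n,camera_params(n))
print(grasp_offset() if callable(grasp_offset) else grasp_offset)
E
```

```text
pics
{'time': 0.0, 'joint_positions': array([-1.37152100e+00,  2.07422798e-01,  1.54290600e+00,  7.42311244e-06,
        1.39348069e+00, -1.50492241e-01]), 'qvel': array([ 0.00026822, -0.00060232, -0.00100933,  0.00173263,  0.00038491,
        0.00032884]), 'joint_efforts': array([ 3.93623450e-04, -3.70873189e+01, -2.81415814e+01,  6.99304906e-02,
        3.62262642e-02, -1.80472880e-04]), 'ee_pos': array([ 196.96608921, -539.84470253,  403.51146642]), 'tcp_rot': array([-1.10817707e-03,  9.84746276e-01,  1.73992940e-01, -2.33817900e-05]), 'wrist_force': array([ 6.94670124e-04, -8.51299565e-01, -8.81789320e-01]), 'ft_torque': array([ 0.01323883, -0.00590049, -0.04656165]), 'grip_width': 94.10070426954107}
scene {'camera_matrix': array([[379.74174327,   0.        , 324.76863578],
       [  0.        , 379.74174327, 197.5429687 ],
       [  0.        ,   0.        ,   1.        ]]), 'R': array([[-0.74593006,  0.66602119,  0.00202865],
       [ 0.51063409,  0.57384992, -0.64027268],
       [-0.42759931, -0.47656274, -0.76814503]]), 't': array([ 396.74754728, -197.42988483, 1444.94659557]
[... 229 characters left out ...]
04],
       [-0.35064133, -0.46524624, -0.81277094],
       [ 0.46728268,  0.66520267, -0.58236784]]), 't': array([-407.66623599,  308.6015964 , 1511.91103281])}
wrist {'camera_matrix': array([[308.0228405 ,   0.        , 323.31139464],
       [  0.        , 308.0228405 , 198.14207647],
       [  0.        ,   0.        ,   1.        ]]), 'hand_eye': array([[-1.29824973e-04, -9.71685468e-01, -2.36278087e-01,
         6.84298353e+01],
       [ 9.99999969e-01, -1.76417231e-04,  1.76051412e-04,
         3.78094576e-01],
       [-2.12750124e-04, -2.36278057e-01,  9.71685461e-01,
         1.93468777e+01],
       [ 0.00000000e+00,  0.00000000e+00,  0.00000000e+00,
         1.00000000e+00]])}
180.4
```

View pics/scene0.png

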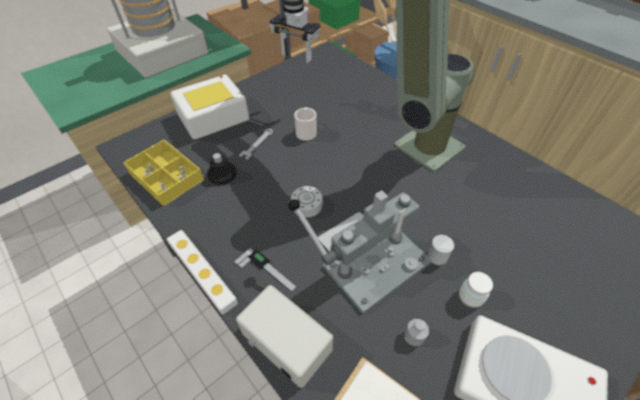

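View pics/side0.png

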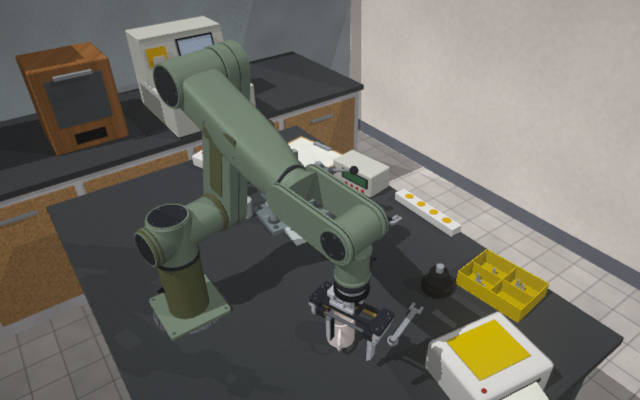

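View pics/wrist0.png

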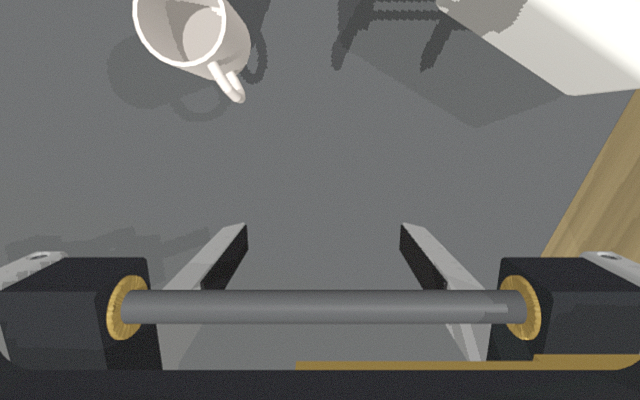

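The scene view has the cell at about (307,202), the lever ball at (294,205) and the press around (375,260). The arm hides the press in the side view. I'll enlarge the scene picture.

Run:
```python
import cv2
a=cv2.imread("pics/scene0.png")[170:320,270:470]
cv2.imwrite("pics/c0.png",cv2.resize(a,None,fx=4,fy=4,interpolation=cv2.INTER_CUBIC))
```

```text
(no output)
```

View pics/c0.png

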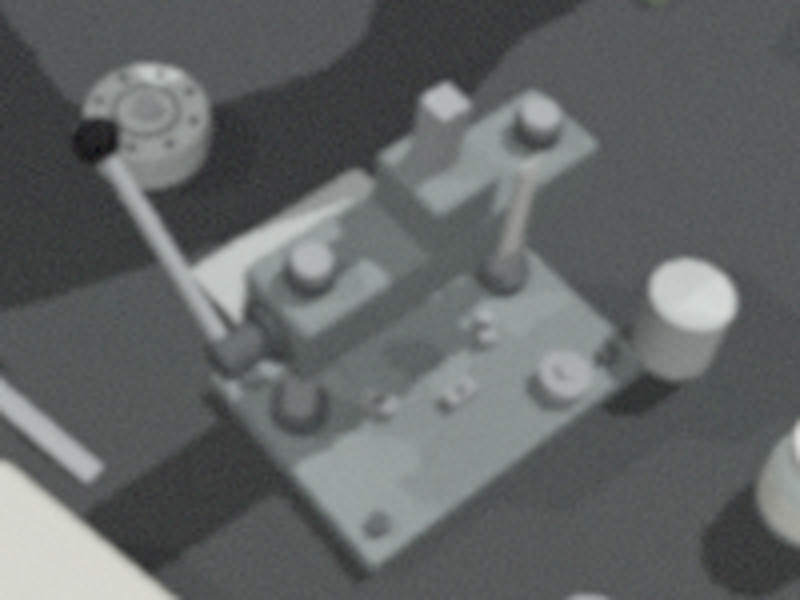

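```bash
cat > h.py <<'E'
import numpy as np, cv2
from bench import *
from scipy.spatial.transform import Rotation as R
from scipy.optimize import least_squares
def cam(n,st=None):
    p=camera_params(n);K=p["camera_matrix"]
    if n!="wrist": return K,p["R"],p["t"]
    H=p["hand_eye"]; T=np.eye(4);q=st["tcp_rot"];T[:3,:3]=R.from_quat([q[1],q[2],q[3],q[0]]).as_matrix();T[:3,3]=st["ee_pos"]
    W=np.linalg.inv(T@H);return K,W[:3,:3],W[:3,3]
def proj(c,X):
    K,r,t=c;x=(np.atleast_2d(X)@r.T+t)@K.T;return x[:,:2]/x[:,2:]
def back(c,uv,z):
    K,r,t=c;d=r.T@np.linalg.solve(K,[uv[0],uv[1],1]);o=-r.T@t;return o+d*(z-o[2])/d[2]
def pressT(p,X):
    X=np.atleast_2d(X);c,s=np.cos(p[2]),np.sin(p[2]);return np.c_[p[0]+c*X[:,0]-s*X[:,1],p[1]+s*X[:,0]+c*X[:,1],X[:,2]]
E
python3 - <<'E'
from h import *
c=cam("scene")
px=lambda u,v:(270+u/4-.4,170+v/4-.4)
M=[((120,-130,18),px(372,565)),((120,130,18),px(640,358)),((-140.4,-160,231.7),px(97,140)),((33,128,187),px(598,145)),((-33,128,187),px(531,90)),((33,-128,187),px(303,328)),((0,-98,18),px(300,410)),((0,98,18),px(502,280))]
X=np.array([m[0] for m in M],float);U=np.array([m[1] for m in M])
o=back(c,px(440,330),18)
f=lambda p:(proj(c,pressT(p,X))-U).ravel()
b=min((least_squares(f,[o[0],o[1],a],x_scale=[10,10,.1],loss="soft_l1") for a in (-2,-1,0,1,2,3)),key=lambda r:r.cost)
print(b.x,b.fun.reshape(-1,2).round(1))
print("cell",back(c,px(148,112),40),back(c,px(148,105),48))
print("foot",pressT(b.x,[[-153,0,0],[-153,85,0],[-153,-85,0]]))
E
```

```text
[523.55666226 189.6624522    1.48182946] [[-0.1  0.3]
 [ 1.2  0.9]
 [-0.3 -0.4]
 [ 0.8 -0.6]
 [ 0.3 -1.7]
 [ 0.   2.8]
 [-0.8  0.1]
 [-0.9 -1.8]]
cell [533.85695112 -86.05124149  40.        ] [533.22530661 -86.37197267  48.        ]
foot [[509.96268093  37.26755835   0.        ]
 [425.29885102  44.8197702    0.        ]
 [594.62651085  29.7153465    0.        ]]
```

```bash
cat >> h.py <<'E'
def Rt(yaw,lean):
    y,l=np.radians([yaw,lean]);f=np.array([np.cos(y),np.sin(y),0]);u=np.array([0,0,1.])
    z=-np.cos(l)*u+np.sin(l)*f;x=np.cos(l)*f+np.sin(l)*u;return np.c_[x,np.cross(z,x),z]
def cur():
    s=state();q=s["tcp_rot"];return s,np.array(s["ee_pos"]),R.from_quat([q[1],q[2],q[3],q[0]]).as_matrix()
def plan(tgt,Rg,n=None,tip=False,p=None,Rc=None):
    if p is None: s,p,Rc=cur()
    if tip: tgt=np.array(tgt)-199*Rg[:,2]
    rv=R.from_matrix(Rc.T@Rg).as_rotvec();d=np.array(tgt)-p
    if n is None: n=int(max(np.ceil(np.linalg.norm(d)/38),np.ceil(np.degrees(np.linalg.norm(rv))/6.5),1))
    rows=[];Rk=Rc
    for k in range(n):
        rows.append((np.round(Rk.T@d/n,1).tolist(),np.round(np.degrees(rv/n),2).tolist()))
        Rk=Rk@R.from_rotvec(rv/n).as_matrix()
    print(n,"rows; d",d.round(1),"rot deg",np.degrees(np.linalg.norm(rv)).round(1))
    for r in rows: print('{"translation":%s,"twist":%s},'%r)
E
python3 - <<'E'
from h import *
plan([539,-300,380],Rt(92,30))
E
```

```text
12 rows; d [342.  239.9 -23.8] rot deg 77.1
{"translation":[33.6, -9.0, 2.0],"twist":[1.56, 2.15, -5.85]},
{"translation":[34.3, -5.5, 3.5],"twist":[1.56, 2.15, -5.85]},
{"translation":[34.5, -1.8, 4.9],"twist":[1.56, 2.15, -5.85]},
{"translation":[34.3, 1.8, 6.2],"twist":[1.56, 2.15, -5.85]},
{"translation":[33.6, 5.5, 7.3],"twist":[1.56, 2.15, -5.85]},
{"translation":[32.6, 9.1, 8.4],"twist":[1.56, 2.15, -5.85]},
{"translation":[31.2, 12.6, 9.3],"twist":[1.56, 2.15, -5.85]},
{"translation":[29.3, 15.9, 10.0],"twist":[1.56, 2.15, -5.85]},
{"translation":[27.2, 19.1, 10.6],"twist":[1.56, 2.15, -5.85]},
{"translation":[24.6, 22.1, 11.0],"twist":[1.56, 2.15, -5.85]},
{"translation":[21.8, 24.7, 11.3],"twist":[1.56, 2.15, -5.85]},
{"translation":[18.8, 27.1, 11.3],"twist":[1.56, 2.15, -5.85]},
```

Request:
arm_command(moves=[{"translation": [33.6,-9,2],"twist": [1.56,2.15,-5.85]},{"translation": [34.3,-5.5,3.5],"twist": [1.56,2.15,-5.85]},{"translation": [34.5,-1.8,4.9],"twist": [1.56,2.15,-5.85]},{"translation": [34.3,1.8,6.2],"twist": [1.56,2.15,-5.85]},{"translation": [33.6,5.5,7.3],"twist": [1.56,2.15,-5.85]},{"translation": [32.6,9.1,8.4],"twist": [1.56,2.15,-5.85]},{"translation": [31.2,12.6,9.3],"twist": [1.56,2.15,-5.85]},{"translation": [29.3,15.9,10],"twist": [1.56,2.15,-5.85]},{"translation": [27.2,19.1,10.6],"twist": [1.56,2.15,-5.85]},{"translation": [24.6,22.1,11],"twist": [1.56,2.15,-5.85]},{"translation": [21.8,24.7,11.3],"twist": [1.56,2.15,-5.85]},{"translation": [18.8,27.1,11.3],"twist": [1.56,2.15,-5.85]}])

```text
time: 1.15
ee_pos: [542.2, -286.0, 378.9]
tcp_rot: [-0.194, 0.653, 0.708, 0.186]
wrist_force: [0.4, 0.2, 0.0]
grip_width: 93.7
```

Run:
```python
from h import *
s,p,r=cur();print(s["time"],p,s["joint_positions"].round(2),s["qvel"].round(2))
plan([539,-300,380],Rt(92,30))
```

```text
1.15 [ 542.19571235 -285.9763593   378.94771322] [-0.71  0.41  1.38  0.38  1.74 -0.8 ] [ 0.66  0.47 -0.53  0.34  0.4  -0.63]
1 rows; d [ -3.2 -14.    1.1] rot deg 2.8
{"translation":[-11.2, -4.3, -8.0],"twist":[-0.73, -1.18, 2.45]},
```

Good tracking. I'll add a settle row, then look.

Request:
arm_command(moves=[{"translation": [0,0,0],"twist": [0,0,0]},{"translation": [0,0,0],"twist": [0,0,0]}], gripper=0.64)

```text
time: 1.32
ee_pos: [546.6, -280.9, 376.7]
tcp_rot: [-0.196, 0.649, 0.711, 0.187]
wrist_force: [-0.1, 0.0, -0.2]
grip_width: 84.0
```

Run:
```python
from h import *
import pickle
s,p,r=cur();print(p,s["qvel"].round(3),s["grip_width"])
pickle.dump(s,open("s1.pkl","wb"))
cv2.imwrite("pics/w1.png",grab_frame("wrist")[:,:,::-1])
cv2.imwrite("pics/scene1.png",grab_frame("scene")[:,:,::-1])
```

```text
[ 546.55289574 -280.92086639  376.71626328] [ 0.055  0.032 -0.012  0.04   0.    -0.012] 83.95196108162737
```

View pics/w1.png

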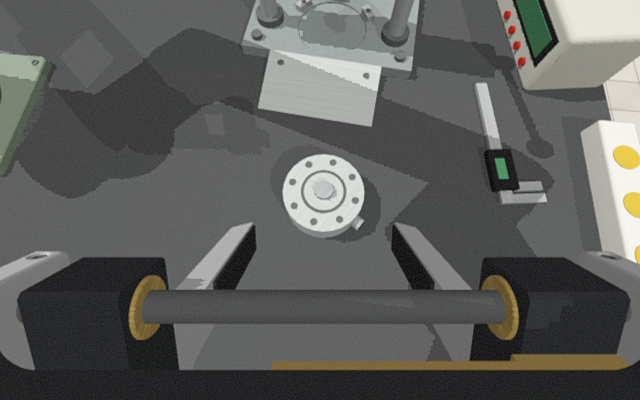

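The wrist view shows the cell's button at about (322,188), with the stub pointing back and right at (360,223). The ramp foot corners are at about (258,108) and (373,126), and the calliper is well to the right. I'll enlarge it for accuracy.

Run:
```python
import cv2
a=cv2.imread("pics/w1.png")
cv2.imwrite("pics/w1a.png",cv2.resize(a[0:140,235:435],None,fx=4,fy=4,interpolation=cv2.INTER_CUBIC))
cv2.imwrite("pics/w1b.png",cv2.resize(a[140:250,250:400],None,fx=5,fy=5,interpolation=cv2.INTER_CUBIC))
```

```text
(no output)
```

View pics/w1a.png

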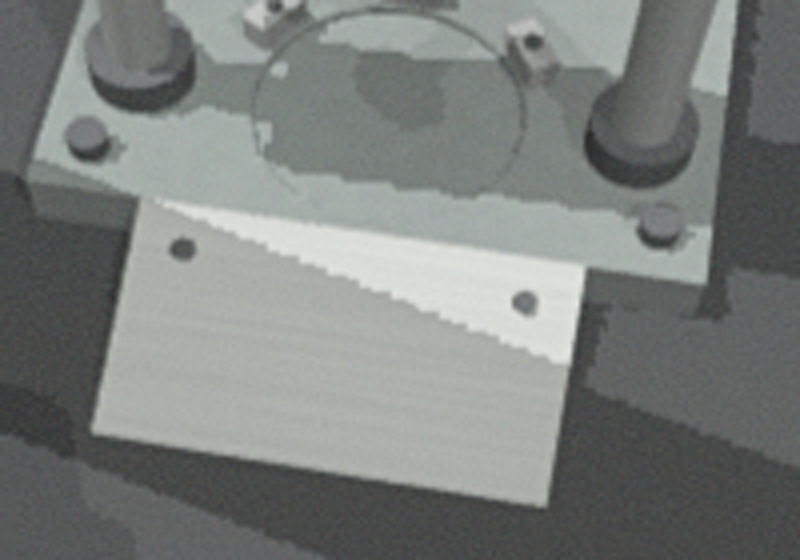

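View pics/w1b.png

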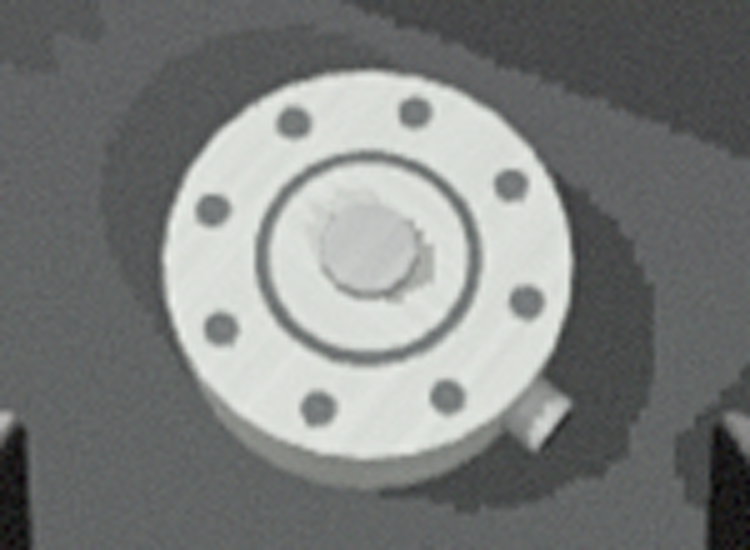

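Run:
```python
from h import *
import pickle
s=pickle.load(open("s1.pkl","rb"));c=cam("wrist",s);cs=cam("scene")
px=lambda u,v:(235+u/4-.4,v/4-.4)
M=[((-153,85,0),(92,432)),((-153,-85,0),(547,507)),((-60,85,18),(138,197)),((-60,-85,18),(586,264)),((-60,130,18),(32,163)),((-60,-130,18),(709,284))]
X=np.array([m[0] for m in M],float);U=np.array([px(*m[1]) for m in M])
C=[(254,120),(527,115),(400,8),(470,30),(280,60)]
W=np.array([back(c,px(*u),18)[:2] for u in C])
f=lambda p:np.r_[(proj(c,pressT(p,X))-U).ravel(),(np.hypot(*(W-p[:2]).T)-53.5)*.6]
b=least_squares(f,[523,190,1.48],x_scale=[10,10,.1]);p=b.x;print(p,np.degrees(p[2]),b.fun.round(1))
q=lambda u,v:(250+u/5-.4,140+v/5-.4)
rim=[(163,258),(573,258),(366,70),(225,120),(510,125),(366,460),(240,410)]
W=np.array([back(c,q(*u),40)[:2] for u in rim])
r=least_squares(lambda x:np.hypot(*(W-x[:2]).T)-x[2],[534,-86,50]);print("cell rim",r.x,r.fun.round(1),"button",back(c,q(369,248),48),"stub end",back(c,q(555,425),21))
cell=r.x[:2];d=cell-p[:2];cc,ss=np.cos(p[2]),np.sin(p[2]);print("cell in press",cc*d[0]+ss*d[1],-ss*d[0]+cc*d[1])
st=back(c,q(555,425),21)[:2]-cell;print("stub ang in press",np.degrees(np.arctan2(st[1],st[0])-p[2]), "push heading",np.degrees(np.arctan2(-d[1],-d[0])))
```

```text
[523.57383023 190.12693941   1.47093694] 84.27847874251664 [-0.1 -0.8 -0.7  0.1  1.6 -0.7  0.3  0.8 -0.6  3.1 -0.5  0.7  0.5 -0.4
 -0.9 -1.2 -1.8]
cell rim [533.47525618 -89.64661306  50.1124779 ] [-0.1  0.1 -0.3  0.6 -0.2  0.7 -0.8] button [533.68454336 -90.56528915  48.        ] stub end [ 583.45611399 -123.30347685   21.        ]
cell in press -277.3926669610854 -37.74370426460536
stub ang in press -118.23460947551995 push heading 92.02690081540803
```

Run:
```python
from h import *
plan([536,-165,12],Rt(92,30),tip=True,n=8)
```

```text
8 rows; d [  -6.1   17.3 -192.6] rot deg 3.4
{"translation":[-10.6, -0.8, 21.7],"twist":[-0.12, -0.18, 0.36]},
{"translation":[-10.6, -0.8, 21.7],"twist":[-0.12, -0.18, 0.36]},
{"translation":[-10.5, -0.8, 21.8],"twist":[-0.12, -0.18, 0.36]},
{"translation":[-10.5, -0.8, 21.8],"twist":[-0.12, -0.18, 0.36]},
{"translation":[-10.4, -0.8, 21.8],"twist":[-0.12, -0.18, 0.36]},
{"translation":[-10.3, -0.7, 21.8],"twist":[-0.12, -0.18, 0.36]},
{"translation":[-10.3, -0.7, 21.9],"twist":[-0.12, -0.18, 0.36]},
{"translation":[-10.2, -0.7, 21.9],"twist":[-0.12, -0.18, 0.36]},
```

Request:
arm_command(moves=[{"translation": [-10.6,-0.8,21.7],"twist": [-0.12,-0.18,0.36]},{"translation": [-10.6,-0.8,21.7],"twist": [-0.12,-0.18,0.36]},{"translation": [-10.5,-0.8,21.8],"twist": [-0.12,-0.18,0.36]},{"translation": [-10.5,-0.8,21.8],"twist": [-0.12,-0.18,0.36]},{"translation": [-10.4,-0.8,21.8],"twist": [-0.12,-0.18,0.36]},{"translation": [-10.3,-0.7,21.8],"twist": [-0.12,-0.18,0.36]},{"translation": [-8,-0.7,16],"twist": [-0.12,-0.18,0.36]},{"translation": [0,0,0],"twist": [0,0,0]},{"translation": [0,0,0],"twist": [0,0,0]}], gripper=0.383)

```text
time: 2.17
ee_pos: [532.0, -280.1, 213.9]
tcp_rot: [-0.18, 0.679, 0.689, 0.179]
wrist_force: [0.6, -0.3, -0.1]
grip_width: 36.2
```

```bash
cat >> h.py <<'E'
def rep():
    s,p,r=cur();tip=p+199*r[:,2];yaw=np.degrees(np.arctan2(r[1,0],r[0,0]));lean=np.degrees(np.arcsin(r[2,0]))
    roll=np.degrees(np.arcsin(r[2,1]))
    print("t",round(s["time"],2),"tip",tip.round(1),"yaw %.1f lean %.1f roll %.1f"%(yaw,lean,roll),"w",round(s["grip_width"],1),"F",s["wrist_force"].round(1),"q",s["joint_positions"].round(2))
    return s,p,r,tip
E
python3 - <<'E'
from h import *
rep()
plan([536,-165,12],Rt(92,30),tip=True,n=2)
E
```

```text
t 2.17 tip [ 531.2 -182.4   40.5] yaw 91.0 lean 29.4 roll 0.2 w 36.2 F [ 0.6 -0.3 -0.1] q [-0.72  0.57  1.52  0.38  1.42 -0.86]
2 rows; d [  7.5  15.6 -29.6] rot deg 1.3
{"translation":[-0.5, 3.8, 16.7],"twist":[0.38, 0.3, -0.45]},
{"translation":[-0.6, 3.9, 16.7],"twist":[0.38, 0.3, -0.45]},
```

Request:
arm_command(moves=[{"translation": [-0.5,3.8,15],"twist": [0.38,0.3,-0.45]},{"translation": [-0.6,3.9,15],"twist": [0.38,0.3,-0.45]},{"translation": [0,0,0],"twist": [0,0,0]},{"translation": [0,0,0],"twist": [0,0,0]}])

```text
time: 2.5
ee_pos: [540.3, -268.0, 189.2]
tcp_rot: [-0.183, 0.672, 0.695, 0.18]
wrist_force: [-0.3, 0.1, -0.5]
grip_width: 35.8
```

Run:
```python
from h import *
rep()
plan([535.5,-154,10],Rt(92,30),tip=True,n=2)
cv2.imwrite("pics/w2.png",grab_frame("wrist")[:,:,::-1])
```

```text
t 2.5 tip [ 537.9 -169.1   16.5] yaw 92.0 lean 29.8 roll 0.3 w 35.8 F [-0.3  0.1 -0.5] q [-0.69  0.61  1.52  0.39  1.39 -0.87]
2 rows; d [-1.4 14.5 -6.8] rot deg 0.4
{"translation":[4.6, -0.5, 6.6],"twist":[0.15, 0.1, 0.02]},
{"translation":[4.6, -0.4, 6.6],"twist":[0.15, 0.1, 0.02]},
```

View pics/w2.png

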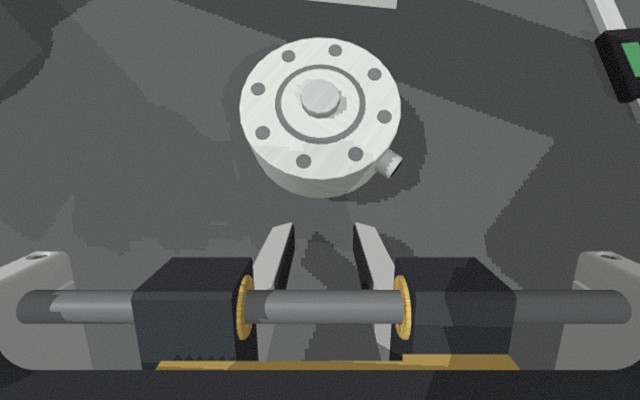

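Request:
arm_command(moves=[{"translation": [3,-0.6,5.5],"twist": [0,0,0]},{"translation": [5,-0.6,4],"twist": [0,0,0]},{"translation": [5.2,0,3],"twist": [0,0,0]},{"translation": [5.2,0,3],"twist": [0,0,0]},{"translation": [5.2,0,3],"twist": [0,0,0]},{"translation": [5.2,0,3],"twist": [0,0,0]},{"translation": [5.2,0,3],"twist": [0,0,0]},{"translation": [5.2,0,3],"twist": [0,0,0]}])

```text
time: 3.22
ee_pos: [538.9, -219.4, 187.5]
tcp_rot: [-0.176, 0.672, 0.697, 0.178]
wrist_force: [-0.4, -2.6, -0.3]
grip_width: 35.9
```

Run:
```python
from h import *
rep()
cv2.imwrite("pics/w3.png",grab_frame("wrist")[:,:,::-1])
```

```text
t 3.22 tip [ 537.6 -122.9   13.5] yaw 92.3 lean 29.0 roll 0.6 w 35.9 F [-0.4 -2.6 -0.3] q [-0.63  0.56  1.6   0.41  1.33 -0.84]
```

View pics/w3.png

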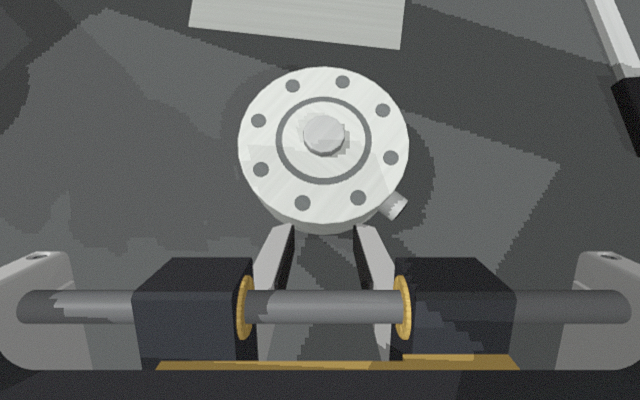

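Run:
```python
from h import *
s=state();c=cam("wrist",s);print(back(c,(323.5,134),48))
plan([533.5,-58,11],Rt(91.3,30),tip=True,n=11)
```

```text
[535.54912973 -68.851366    48.        ]
11 rows; d [-3.  60.6 -4. ] rot deg 1.2
{"translation":[4.6, -0.1, 3.0],"twist":[0.02, 0.08, 0.08]},
{"translation":[4.6, -0.1, 3.0],"twist":[0.02, 0.08, 0.08]},
{"translation":[4.6, -0.1, 3.0],"twist":[0.02, 0.08, 0.08]},
{"translation":[4.6, -0.1, 3.0],"twist":[0.02, 0.08, 0.08]},
{"translation":[4.6, -0.1, 3.0],"twist":[0.02, 0.08, 0.08]},
{"translation":[4.6, -0.1, 3.0],"twist":[0.02, 0.08, 0.08]},
{"translation":[4.6, -0.1, 3.0],"twist":[0.02, 0.08, 0.08]},
{"translation":[4.6, -0.1, 3.0],"twist":[0.02, 0.08, 0.08]},
{"translation":[4.6, -0.1, 3.1],"twist":[0.02, 0.08, 0.08]},
{"translation":[4.6, -0.1, 3.1],"twist":[0.02, 0.08, 0.08]},
{"translation":[4.6, -0.1, 3.1],"twist":[0.02, 0.08, 0.08]},
```

Request:
arm_command(moves=[{"translation": [4.6,-0.1,3.0],"twist": [0.02,0.08,0.08]},{"translation": [4.6,-0.1,3.0],"twist": [0.02,0.08,0.08]},{"translation": [4.6,-0.1,3.0],"twist": [0.02,0.08,0.08]},{"translation": [4.6,-0.1,3.0],"twist": [0.02,0.08,0.08]},{"translation": [4.6,-0.1,3.0],"twist": [0.02,0.08,0.08]},{"translation": [4.6,-0.1,3.0],"twist": [0.02,0.08,0.08]},{"translation": [4.6,-0.1,3.0],"twist": [0.02,0.08,0.08]},{"translation": [4.6,-0.1,3.0],"twist": [0.02,0.08,0.08]},{"translation": [4.6,-0.1,3.0],"twist": [0.02,0.08,0.08]},{"translation": [4.6,-0.1,3.0],"twist": [0.02,0.08,0.08]}])

```text
time: 4.1
ee_pos: [538.1, -161.9, 186.4]
tcp_rot: [-0.18, 0.676, 0.691, 0.181]
wrist_force: [-0.1, -6.7, 1.3]
grip_width: 36.1
```

Run:
```python
from h import *
rep()
cv2.imwrite("pics/w4.png",grab_frame("wrist")[:,:,::-1])
plan([531,-5,14],Rt(90.3,30),tip=True,n=10)
```

```text
t 4.1 tip [537.4 -63.8  13.3] yaw 91.4 lean 29.5 roll 0.4 w 36.1 F [-0.1 -6.7  1.3] q [-0.55  0.52  1.67  0.45  1.28 -0.78]
10 rows; d [-6.5 56.3  0. ] rot deg 1.0
{"translation":[4.9, -0.5, 2.8],"twist":[-0.01, 0.04, 0.09]},
{"translation":[4.9, -0.5, 2.8],"twist":[-0.01, 0.04, 0.09]},
{"translation":[4.9, -0.6, 2.8],"twist":[-0.01, 0.04, 0.09]},
{"translation":[4.9, -0.6, 2.8],"twist":[-0.01, 0.04, 0.09]},
{"translation":[4.9, -0.6, 2.8],"twist":[-0.01, 0.04, 0.09]},
{"translation":[4.9, -0.6, 2.8],"twist":[-0.01, 0.04, 0.09]},
{"translation":[4.9, -0.6, 2.8],"twist":[-0.01, 0.04, 0.09]},
{"translation":[4.9, -0.6, 2.8],"twist":[-0.01, 0.04, 0.09]},
{"translation":[4.9, -0.6, 2.8],"twist":[-0.01, 0.04, 0.09]},
{"translation":[4.9, -0.6, 2.8],"twist":[-0.01, 0.04, 0.09]},
```

View pics/w4.png

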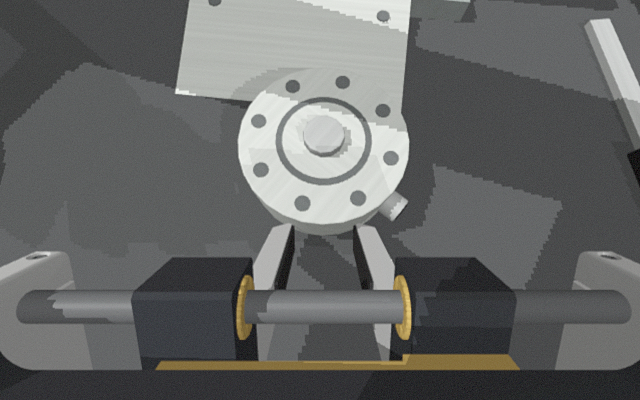

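Request:
arm_command(moves=[{"translation": [4.9,-0.9,2.8],"twist": [0,0.04,0.09]},{"translation": [4.9,-0.9,2.8],"twist": [0,0.04,0.09]},{"translation": [4.9,-0.9,2.8],"twist": [0,0.04,0.09]},{"translation": [4.9,-0.9,2.8],"twist": [0,0.04,0.09]},{"translation": [4.9,-0.9,2.8],"twist": [0,0.04,0.09]},{"translation": [4.9,-0.9,2.8],"twist": [0,0.04,0.09]},{"translation": [4.9,-0.9,2.8],"twist": [0,0.04,0.09]}])

```text
time: 4.73
ee_pos: [532.5, -122.3, 187.0]
tcp_rot: [-0.177, 0.681, 0.687, 0.181]
wrist_force: [-0.3, -5.7, 1.4]
grip_width: 36.4
```

Run:
```python
from h import *
rep()
cv2.imwrite("pics/w5.png",grab_frame("wrist")[:,:,::-1])
cv2.imwrite("pics/sc5.png",grab_frame("side")[:,:,::-1])
plan([529,15,16],Rt(90,30),tip=True,n=7)
```

```text
t 4.73 tip [533.2 -24.8  13.5] yaw 90.6 lean 29.3 roll 0.4 w 36.4 F [-0.3 -5.7  1.4] q [-0.5   0.49  1.72  0.48  1.23 -0.74]
7 rows; d [-3.2 36.9  1.4] rot deg 0.8
{"translation":[4.7, -0.4, 2.4],"twist":[0.02, 0.08, 0.08]},
{"translation":[4.7, -0.4, 2.4],"twist":[0.02, 0.08, 0.08]},
{"translation":[4.7, -0.4, 2.4],"twist":[0.02, 0.08, 0.08]},
{"translation":[4.7, -0.4, 2.4],"twist":[0.02, 0.08, 0.08]},
{"translation":[4.7, -0.4, 2.4],"twist":[0.02, 0.08, 0.08]},
{"translation":[4.7, -0.4, 2.4],"twist":[0.02, 0.08, 0.08]},
{"translation":[4.7, -0.5, 2.4],"twist":[0.02, 0.08, 0.08]},
```

View pics/w5.png

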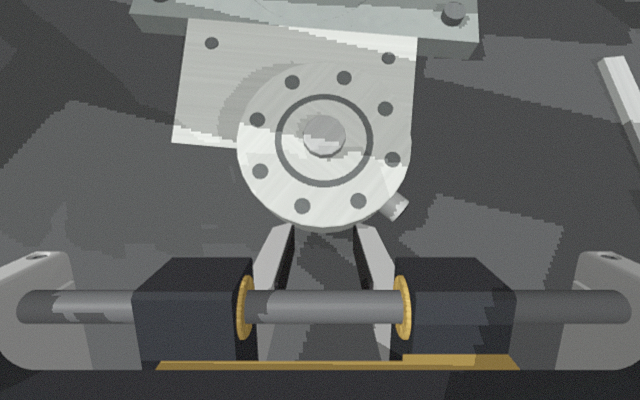

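View pics/sc5.png

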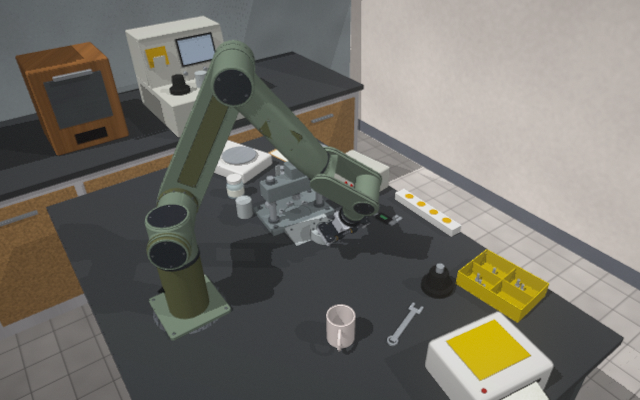

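Run:
```python
from h import *
c=cam("side")
for z in(200,250,300,350): print(z,back(c,(382,190),z).round(0),back(c,(380,210),z).round(0))
print(proj(c,[[670,36,232],[532,-122,187],[532,-172,273]]))
import cv2
a=cv2.imread("pics/sc5.png")[130:260,230:430]
cv2.imwrite("pics/sc5c.png",cv2.resize(a,None,fx=4,fy=4,interpolation=cv2.INTER_CUBIC))
```

```text
200 [693. -90. 200.] [ 611. -173.  200.]
250 [ 641. -145.  250.] [ 564. -223.  250.]
300 [ 589. -199.  300.] [ 516. -273.  300.]
350 [ 537. -254.  350.] [ 469. -323.  350.]
[[353.66718206 168.57060495]
 [350.641831   214.57984135]
 [361.42973865 199.68247091]]
```

View pics/sc5c.png

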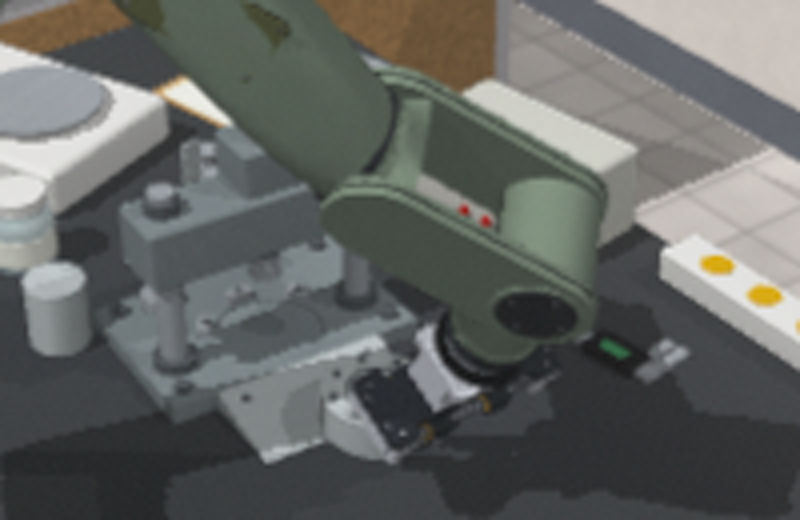

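Request:
arm_command(moves=[{"translation": [4.9,-0.7,2.4],"twist": [0.03,0.1,0.09]},{"translation": [4.9,-0.7,2.4],"twist": [0.03,0.1,0.09]},{"translation": [4.9,-0.7,2.4],"twist": [0.03,0.1,0.09]},{"translation": [4.9,-0.7,2.4],"twist": [0.03,0.1,0.09]},{"translation": [4.9,-0.7,2.4],"twist": [0.03,0.1,0.09]},{"translation": [4.9,-0.7,2.4],"twist": [0.03,0.1,0.09]},{"translation": [4.9,-0.7,2.2],"twist": [0.03,0.1,0.09]}])

```text
time: 5.42
ee_pos: [525.9, -82.0, 187.1]
tcp_rot: [-0.184, 0.684, 0.682, 0.181]
wrist_force: [-0.6, -14.9, -2.2]
grip_width: 35.9
```

Run:
```python
from h import *
rep()
cv2.imwrite("pics/w6.png",grab_frame("wrist")[:,:,::-1])
plan([526.5,55,18],Rt(88.5,30),tip=True,n=7)
```

```text
t 5.42 tip [525.3  17.4  14.7] yaw 89.7 lean 29.9 roll -0.3 w 35.9 F [ -0.6 -14.9  -2.2] q [-0.44  0.46  1.76  0.5   1.21 -0.69]
7 rows; d [-1.9 36.7  3. ] rot deg 1.4
{"translation":[4.8, -0.3, 2.2],"twist":[-0.14, -0.0, 0.15]},
{"translation":[4.8, -0.3, 2.2],"twist":[-0.14, -0.0, 0.15]},
{"translation":[4.8, -0.3, 2.2],"twist":[-0.14, -0.0, 0.15]},
{"translation":[4.8, -0.3, 2.2],"twist":[-0.14, -0.0, 0.15]},
{"translation":[4.8, -0.4, 2.2],"twist":[-0.14, -0.0, 0.15]},
{"translation":[4.7, -0.4, 2.2],"twist":[-0.14, -0.0, 0.15]},
{"translation":[4.7, -0.4, 2.2],"twist":[-0.14, -0.0, 0.15]},
```

View pics/w6.png

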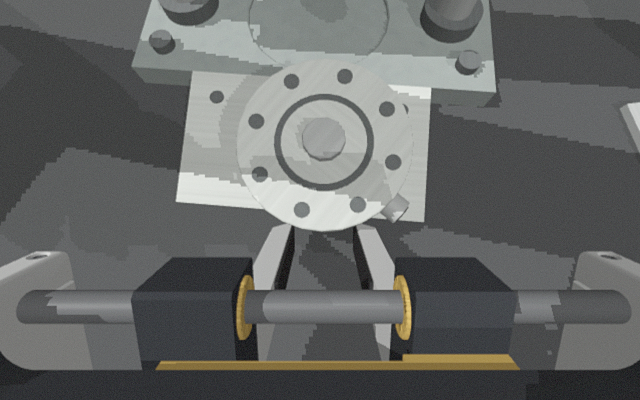

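Request:
arm_command(moves=[{"translation": [5.2,-0.1,2.1],"twist": [-0.1,0,0.15]},{"translation": [5.2,-0.1,2.1],"twist": [-0.1,0,0.15]},{"translation": [5.2,-0.1,2.1],"twist": [-0.1,0,0.15]},{"translation": [5.2,-0.1,2.1],"twist": [-0.1,0,0.15]},{"translation": [5.2,-0.1,2.1],"twist": [0,0,0.15]},{"translation": [5.2,-0.1,2.1],"twist": [0,0,0.15]},{"translation": [5.2,-0.1,2.1],"twist": [0,0,0.15]},{"translation": [5.2,-0.1,2.1],"twist": [0,0,0.15]}])

```text
time: 6.13
ee_pos: [525.2, -34.8, 195.3]
tcp_rot: [-0.182, 0.692, 0.675, 0.179]
wrist_force: [-1.0, -7.3, -0.1]
grip_width: 36.3
```

Run:
```python
from h import *
rep()
cv2.imwrite("pics/w7.png",grab_frame("wrist")[:,:,::-1])
plan([522.5,100,23],Rt(88,30),tip=True,n=7)
```

```text
t 6.13 tip [525.7  63.4  22.2] yaw 88.5 lean 29.6 roll -0.5 w 36.3 F [-1.  -7.3 -0.1] q [-0.36  0.43  1.8   0.53  1.17 -0.61]
7 rows; d [-6.1 34.2 -0.2] rot deg 1.0
{"translation":[4.2, -1.0, 2.4],"twist":[-0.12, 0.04, 0.06]},
{"translation":[4.2, -1.0, 2.4],"twist":[-0.12, 0.04, 0.06]},
{"translation":[4.2, -1.0, 2.4],"twist":[-0.12, 0.04, 0.06]},
{"translation":[4.2, -1.0, 2.4],"twist":[-0.12, 0.04, 0.06]},
{"translation":[4.2, -1.0, 2.4],"twist":[-0.12, 0.04, 0.06]},
{"translation":[4.2, -1.0, 2.4],"twist":[-0.12, 0.04, 0.06]},
{"translation":[4.2, -1.0, 2.5],"twist":[-0.12, 0.04, 0.06]},
```

View pics/w7.png

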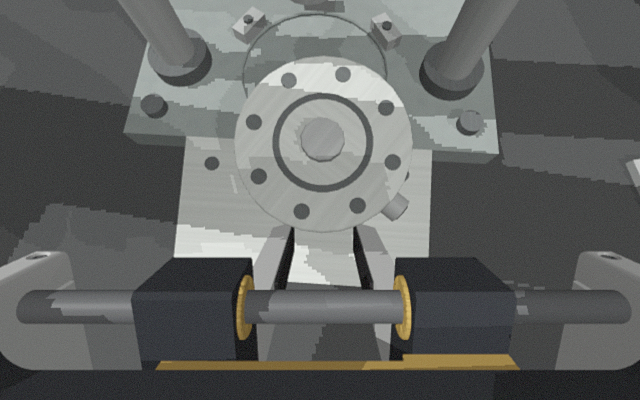

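Request:
arm_command(moves=[{"translation": [4.7,-0.7,2.5],"twist": [0.1,0.04,0.06]},{"translation": [4.7,-0.7,2.5],"twist": [0.1,0.04,0.06]},{"translation": [4.7,-0.7,2.5],"twist": [0.1,0.04,0.06]},{"translation": [4.7,-0.7,2.5],"twist": [0.1,0.04,0.06]},{"translation": [4.7,-0.7,2.5],"twist": [0,0.04,0.06]},{"translation": [4.7,-0.7,2.5],"twist": [0,0.04,0.06]}])

```text
time: 6.68
ee_pos: [524.4, -2.8, 201.4]
tcp_rot: [-0.182, 0.693, 0.674, 0.18]
wrist_force: [-0.2, -4.3, -1.2]
grip_width: 35.9
```

Run:
```python
from h import *
rep()
cv2.imwrite("pics/w8.png",grab_frame("wrist")[:,:,::-1])
plan([521,120,24],Rt(87.5,30),tip=True,n=4)
```

```text
t 6.68 tip [525.2  95.5  28.4] yaw 88.3 lean 29.6 roll -0.5 w 35.9 F [-0.2 -4.3 -1.2] q [-0.3   0.4   1.81  0.54  1.15 -0.56]
4 rows; d [-7.4 22.2 -5. ] rot deg 1.3
{"translation":[4.2, -2.0, 3.8],"twist":[-0.27, 0.08, 0.17]},
{"translation":[4.1, -2.0, 3.8],"twist":[-0.27, 0.08, 0.17]},
{"translation":[4.1, -2.0, 3.8],"twist":[-0.27, 0.08, 0.17]},
{"translation":[4.1, -2.1, 3.8],"twist":[-0.27, 0.08, 0.17]},
```

View pics/w8.png

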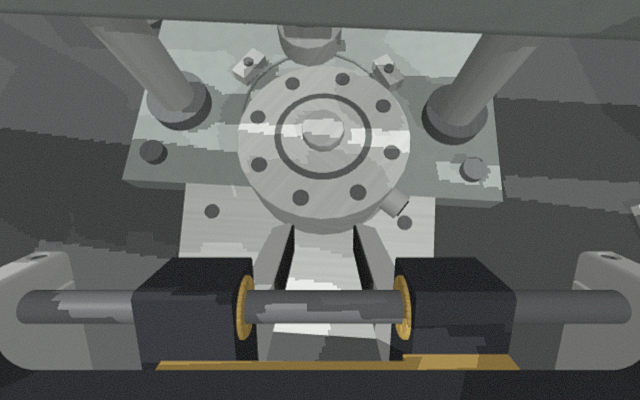

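Request:
arm_command(moves=[{"translation": [3.2,-0.8,2.5],"twist": [0,0.04,0.1]},{"translation": [3.2,-0.8,2.5],"twist": [0,0.04,0.1]},{"translation": [3.2,-0.8,2.5],"twist": [0,0.04,0.1]},{"translation": [3.2,-0.8,2.5],"twist": [0,0.04,0.1]},{"translation": [3.2,-0.8,2.5],"twist": [0,0.04,0.1]}])

```text
time: 7.15
ee_pos: [520.8, 20.6, 199.0]
tcp_rot: [-0.184, 0.695, 0.67, 0.181]
wrist_force: [0.6, -4.9, 0.9]
grip_width: 36.2
```

Run:
```python
from h import *
rep()
cv2.imwrite("pics/w9.png",grab_frame("wrist")[:,:,::-1])
cv2.imwrite("pics/sc9.png",cv2.resize(grab_frame("scene")[150:330,250:490,::-1],None,fx=3.3,fy=3.3,interpolation=cv2.INTER_CUBIC))
plan([521,130,24],Rt(87.5,30),tip=True,n=4)
```

```text
t 7.15 tip [521.8 120.   26.7] yaw 87.7 lean 30.0 roll -0.8 w 36.2 F [ 0.6 -4.9  0.9] q [-0.26  0.4   1.83  0.57  1.13 -0.53]
4 rows; d [-3.7  9.4 -2.4] rot deg 1.1
{"translation":[1.7, -1.0, 1.7],"twist":[-0.26, -0.02, 0.03]},
{"translation":[1.7, -1.0, 1.7],"twist":[-0.26, -0.02, 0.03]},
{"translation":[1.7, -1.0, 1.7],"twist":[-0.26, -0.02, 0.03]},
{"translation":[1.7, -1.0, 1.7],"twist":[-0.26, -0.02, 0.03]},
```

View pics/w9.png

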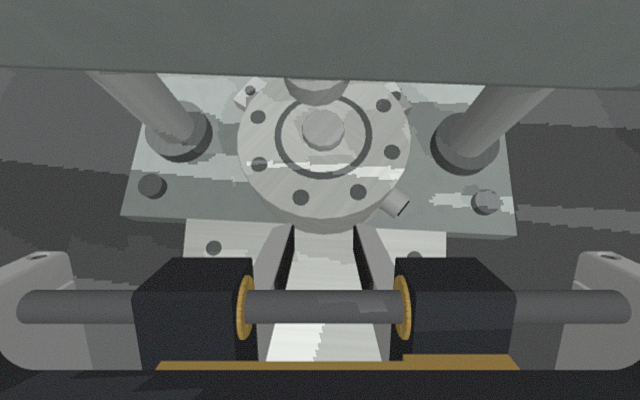

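View pics/sc9.png

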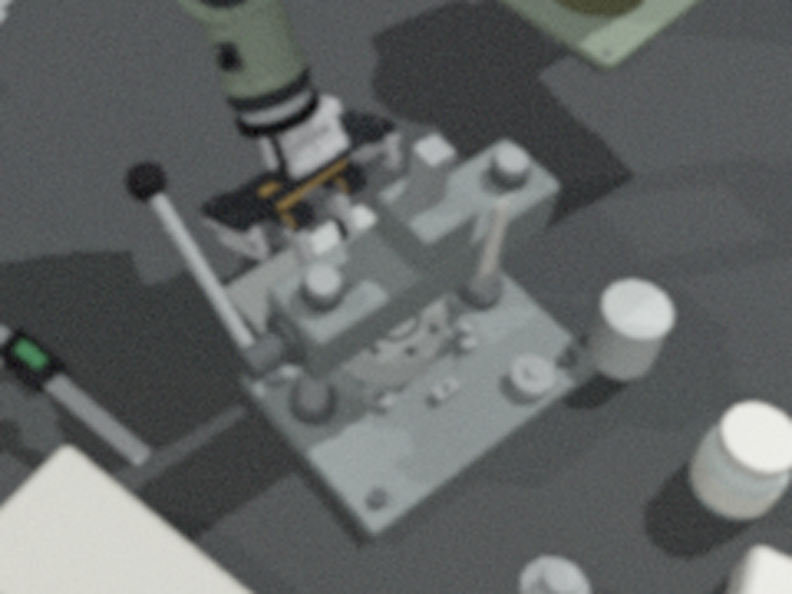

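Run:
```python
from h import *
s=state();c=cam("wrist",s)
P=np.array([523.57,190.13,1.4709])
def topress(w):
    d=np.array(w[:2])-P[:2];cc,ss=np.cos(P[2]),np.sin(P[2]);return np.round([cc*d[0]+ss*d[1],-ss*d[0]+cc*d[1]],1)
for z in(64,66):print(topress(back(c,(323,127),z)))
a=cv2.imread("pics/w9.png")
cv2.imwrite("pics/w9c.png",cv2.resize(a[70:240,215:435],None,fx=3.6,fy=3.5,interpolation=cv2.INTER_CUBIC))
```

```text
[-14.2  -1.4]
[-15.4  -1.5]
```

View pics/w9c.png

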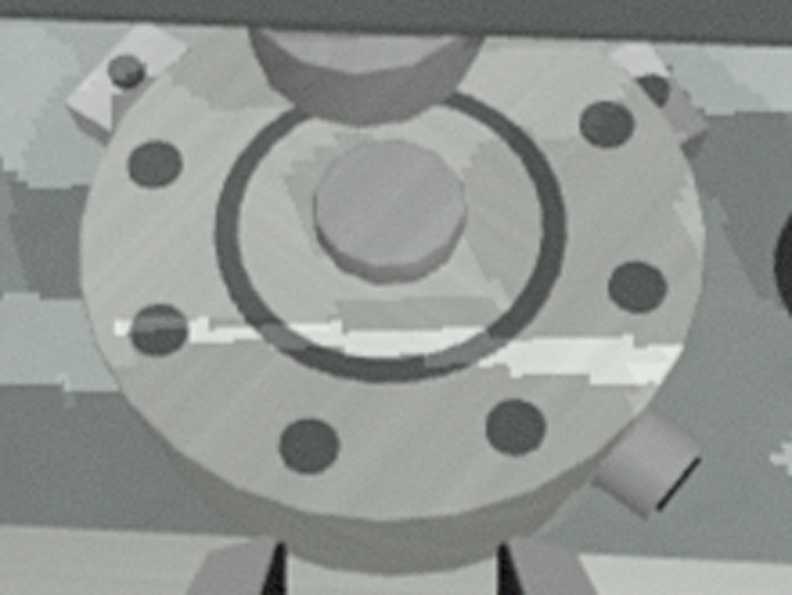

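Request:
arm_command(moves=[{"translation": [1.7,-0.1,1.1],"twist": [0,0,0]},{"translation": [1.7,-0.1,1.1],"twist": [0,0,0]},{"translation": [1.7,-0.1,1.1],"twist": [0,0,0]},{"translation": [1.7,-0.1,1.1],"twist": [0,0,0]},{"translation": [1.7,-0.1,1.1],"twist": [0,0,0]}])

```text
time: 7.67
ee_pos: [519.9, 31.9, 197.7]
tcp_rot: [-0.186, 0.695, 0.67, 0.181]
wrist_force: [1.1, -3.1, -0.7]
grip_width: 35.8
```

```bash
cat >> h.py <<'E'
P=np.array([523.57,190.13,1.4709])
def topress(w):
    d=np.array(w[:2])-P[:2];cc,ss=np.cos(P[2]),np.sin(P[2]);return np.round([cc*d[0]+ss*d[1],-ss*d[0]+cc*d[1]],1)
E
python3 - <<'E'
from h import *
s,p,r,tip=rep();print(topress(tip))
a=grab_frame("wrist")[:,:,::-1]
cv2.imwrite("pics/w10c.png",cv2.resize(a[70:240,215:435],None,fx=3.6,fy=3.5,interpolation=cv2.INTER_CUBIC))
E
```

```text
t 7.67 tip [520.4 131.4  25.5] yaw 87.6 lean 30.0 roll -0.9 w 35.8 F [ 1.1 -3.1 -0.7] q [-0.24  0.4   1.83  0.57  1.12 -0.52]
[-58.7  -2.7]
```

View pics/w10c.png

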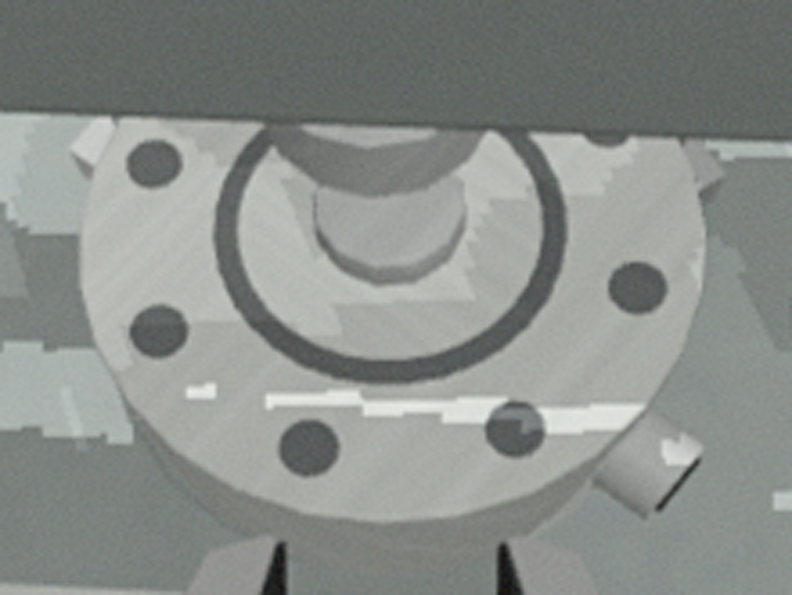

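Request:
arm_command(moves=[{"translation": [1.3,-0.2,0.8],"twist": [0,0,0]},{"translation": [1.3,-0.2,0.8],"twist": [0,0,0]},{"translation": [1.3,-0.2,0.8],"twist": [0,0,0]},{"translation": [0,0,0],"twist": [0,0,0]}])

```text
time: 8.05
ee_pos: [519.4, 36.9, 197.6]
tcp_rot: [-0.185, 0.695, 0.671, 0.18]
wrist_force: [1.4, -2.6, 0.3]
grip_width: 36.1
```

Run:
```python
from h import *
s,p,r,tip=rep();print(topress(tip))
a=grab_frame("wrist")[:,:,::-1]
cv2.imwrite("pics/w11c.png",cv2.resize(a[70:240,215:435],None,fx=3.6,fy=3.5,interpolation=cv2.INTER_CUBIC))
```

```text
t 8.05 tip [519.8 136.4  25.2] yaw 87.7 lean 30.0 roll -0.9 w 36.1 F [ 1.4 -2.6  0.3] q [-0.23  0.4   1.83  0.57  1.11 -0.51]
[-53.9  -1.6]
```

View pics/w11c.png

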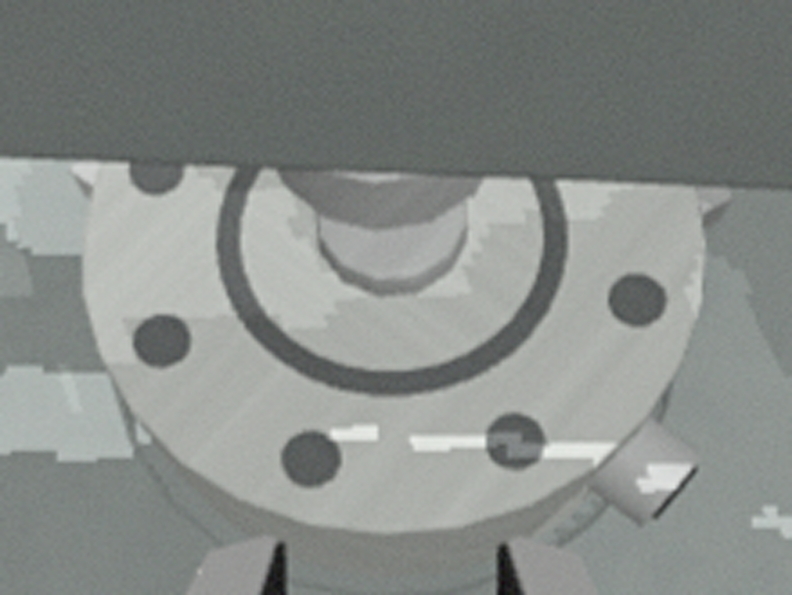

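Request:
arm_command(moves=[{"translation": [-8,0,-4.6],"twist": [0,0,0]},{"translation": [-14,0,-8],"twist": [0,0,0]},{"translation": [-14,0,-8],"twist": [0,0,0]},{"translation": [-14,0,-8],"twist": [0,0,0]},{"translation": [0,0,0],"twist": [0,0,0]},{"translation": [0,0,0],"twist": [0,0,0]}])

```text
time: 8.6
ee_pos: [514.6, -20.1, 195.8]
tcp_rot: [-0.193, 0.694, 0.67, 0.181]
wrist_force: [-1.1, -0.4, 0.4]
grip_width: 36.3
```

Run:
```python
from h import *
import pickle
s,p,r,tip=rep();print(topress(tip));pickle.dump(s,open("s12.pkl","wb"))
a=grab_frame("wrist")[:,:,::-1]
cv2.imwrite("pics/w12.png",a)
cv2.imwrite("pics/w12c.png",cv2.resize(a[10:180,215:435],None,fx=3.6,fy=3.5,interpolation=cv2.INTER_CUBIC))
```

```text
t 8.6 tip [513.1  81.5  24.7] yaw 87.6 lean 30.7 roll -1.4 w 36.3 F [-1.1 -0.4  0.4] q [-0.34  0.41  1.82  0.55  1.17 -0.59]
[-109.2   -0.4]
```

View pics/w12c.png

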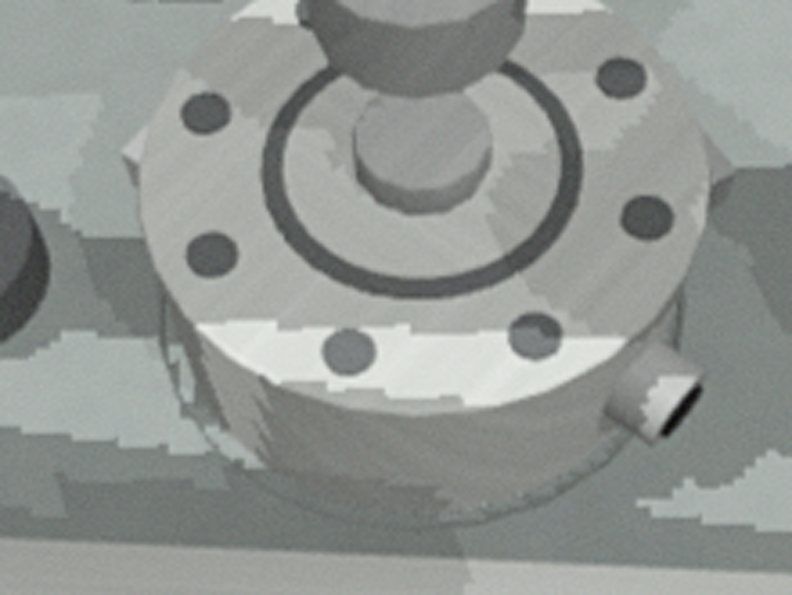

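Run:
```python
import cv2
a=cv2.imread("pics/w12.png")
cv2.imwrite("pics/w12d.png",cv2.resize(a[90:165,250:350],None,fx=8,fy=8,interpolation=cv2.INTER_CUBIC))
cv2.imwrite("pics/w12e.png",cv2.resize(a[60:160,330:430],None,fx=6,fy=6,interpolation=cv2.INTER_CUBIC))
```

```text
(no output)
```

View pics/w12d.png

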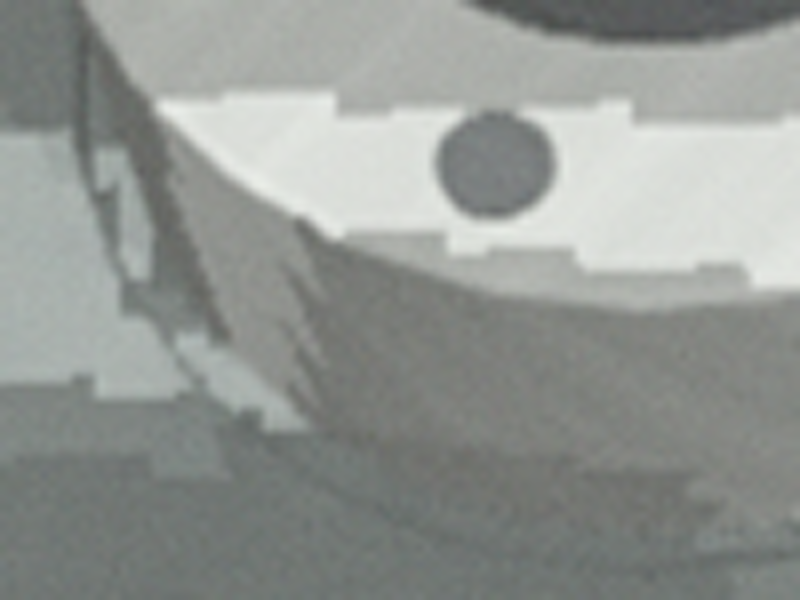

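View pics/w12e.png

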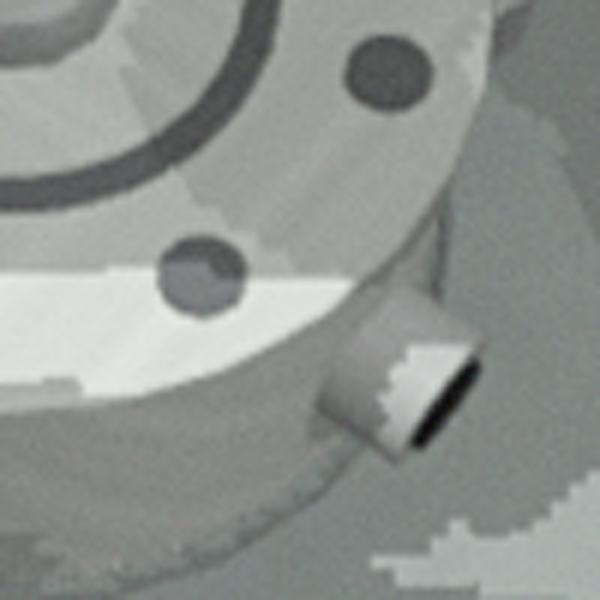

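Run:
```python
from h import *
import pickle
s=pickle.load(open("s12.pkl","rb"));c=cam("wrist",s)
d=lambda a:[(250+x/8-.45,90+y/8-.45) for x,y in a]; e=lambda a:[(330+x/6-.4,60+y/6-.4) for x,y in a]
pk=d([(85,130),(125,285),(185,380),(250,440),(400,525),(560,560)])+e([(340,460),(230,545),(80,592)])
rm=d([(80,10),(160,105),(300,220),(500,300),(640,308)])+e([(490,80),(440,200),(350,285),(230,365),(100,398)])
def fit(pts,rad,z=None):
    def f(x):
        W=np.array([back(c,u,z if z else x[2])[:2] for u in pts]);return np.hypot(*(W-x[:2]).T)-rad
    return least_squares(f,[523,190,18 if z is None and rad>52 else 56][: (2 if z else 3)])
for r_,z in((53.5,18),(53.5,None)):
    r=fit(pk,r_,z);print("pocket",r.x,r.fun.round(1),topress(r.x))
for z in(55,58,None):
    r=fit(rm,50,z);print("rim",r.x,r.fun.round(1),topress(r.x), (r.fun**2).sum())
```

```text
pocket [521.08524254 189.26567786] [-1.2 -0.1  0.5  0.5  0.5  0.  -0.3 -0.2 -0.6] [-1.1  2.4]
pocket [520.68209382 191.2785601   12.95628974] [-0.6  0.1  0.5  0.3  0.2 -0.3  0.4  0.  -0.7] [0.9 3. ]
rim [522.32166285 189.58227373] [ 0.1 -0.4  0.1  0.7  0.1  0.3  0.4 -0.7 -0.  -0.5] [-0.7  1.2] 1.6099378578052448
rim [522.14059287 188.07656979] [-0.3 -0.7  0.1  0.8  0.3 -0.2  0.2 -0.7  0.1 -0.2] [-2.2  1.2] 1.9803342364454366
rim [522.27596301 189.20188223  55.75810636] [ 0.  -0.5  0.1  0.7  0.2  0.2  0.3 -0.7  0.  -0.4] [-1.1  1.2] 1.5598516223239
```

Run:
```python
from h import *
print(pressT(P,[[-140.4,-160,231.7],[-159.2,-160,139]]))
plan([513,10,285],Rt(88,0),tip=True)
```

```text
[[668.77019298  34.47312106 231.7       ]
 [666.89526407  15.76684828 139.        ]]
8 rows; d [ -1.6  30.  288.3] rot deg 30.7
{"translation":[21.6, -1.2, -29.1],"twist":[-0.19, -3.83, 0.01]},
{"translation":[19.6, -1.1, -30.5],"twist":[-0.19, -3.83, 0.01]},
{"translation":[17.5, -1.0, -31.7],"twist":[-0.19, -3.83, 0.01]},
{"translation":[15.3, -0.9, -32.8],"twist":[-0.19, -3.83, 0.01]},
{"translation":[13.1, -0.8, -33.8],"twist":[-0.19, -3.83, 0.01]},
{"translation":[10.8, -0.7, -34.6],"twist":[-0.19, -3.83, 0.01]},
{"translation":[8.5, -0.6, -35.2],"twist":[-0.19, -3.83, 0.01]},
{"translation":[6.1, -0.5, -35.7],"twist":[-0.19, -3.83, 0.01]},
```

Request:
arm_command(moves=[{"translation": [21.6,-1.2,-29.1],"twist": [-0.19,-3.83,0]},{"translation": [19.6,-1.1,-30.5],"twist": [-0.19,-3.83,0]},{"translation": [17.5,-1.0,-31.7],"twist": [-0.19,-3.83,0]},{"translation": [15.3,-0.9,-32.8],"twist": [-0.19,-3.83,0]},{"translation": [13.1,-0.8,-33.8],"twist": [-0.19,-3.83,0]},{"translation": [10.8,-0.7,-34.6],"twist": [-0.19,-3.83,0]},{"translation": [8.5,-0.6,-35.2],"twist": [-0.19,-3.83,0]},{"translation": [6.1,-0.5,-35.7],"twist": [-0.19,-3.83,0]},{"translation": [0,0,0],"twist": [0,0,0]}], gripper=0, force=30)

```text
time: 9.4
ee_pos: [511.2, 20.2, 488.3]
tcp_rot: [-0.005, 0.718, 0.696, -0.012]
wrist_force: [0.7, -0.1, 1.6]
grip_width: 0.5
```

Run:
```python
from h import *
import pickle
s,p,r,tip=rep();pickle.dump(s,open("s13.pkl","wb"))
cv2.imwrite("pics/w13.png",grab_frame("wrist")[:,:,::-1])
plan([668,20,285],Rt(86,0),tip=True)
```

```text
t 9.4 tip [506.4  18.2 289.4] yaw 88.2 lean -0.6 roll -1.4 w 0.5 F [ 0.7 -0.1  1.6] q [-0.13  0.02  1.57 -0.01  1.57 -0.1 ]
5 rows; d [157.3  -0.2  -0.9] rot deg 2.8
{"translation":[0.9, 31.4, -0.7],"twist":[-0.33, 0.1, 0.45]},
{"translation":[1.2, 31.4, -0.5],"twist":[-0.33, 0.1, 0.45]},
{"translation":[1.4, 31.4, -0.4],"twist":[-0.33, 0.1, 0.45]},
{"translation":[1.7, 31.4, -0.2],"twist":[-0.33, 0.1, 0.45]},
{"translation":[1.9, 31.4, 0.0],"twist":[-0.33, 0.1, 0.45]},
```

View pics/w13.png

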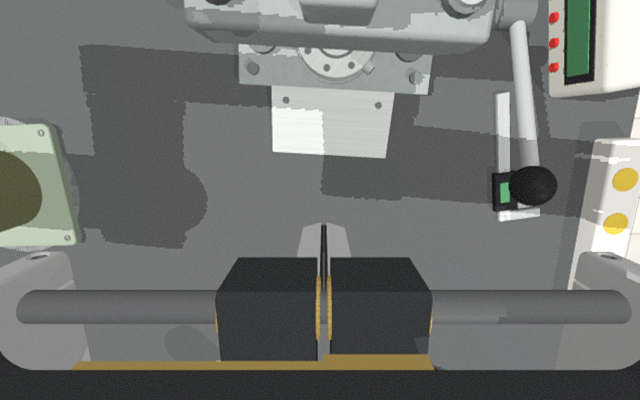

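Run:
```python
from h import *
import pickle
s=pickle.load(open("s13.pkl","rb"));c=cam("wrist",s)
print(back(c,(533.5,185.5),231.7))
```

```text
[668.27892916  33.7956561  231.7       ]
```

Request:
arm_command(moves=[{"translation": [0.9,31.4,-0.7],"twist": [-0.33,0.1,0.45]},{"translation": [1.2,31.4,-0.5],"twist": [-0.33,0.1,0.45]},{"translation": [1.4,31.4,-0.4],"twist": [-0.33,0.1,0.45]},{"translation": [1.7,31.4,-0.2],"twist": [-0.33,0.1,0.45]},{"translation": [1.9,31.4,0],"twist": [-0.33,0.1,0.45]},{"translation": [0,0,0],"twist": [0,0,0]},{"translation": [0,0,0],"twist": [0,0,0]}])

```text
time: 10.03
ee_pos: [668.6, 26.8, 464.7]
tcp_rot: [-0.015, 0.729, 0.684, -0.006]
wrist_force: [-0.4, -0.4, 0.1]
grip_width: 0.6
```

Run:
```python
from h import *
import pickle
s,p,r,tip=rep();pickle.dump(s,open("s14.pkl","wb"))
cv2.imwrite("pics/w14.png",grab_frame("wrist")[:,:,::-1])
plan([668,34,256],Rt(86,0),tip=True)
```

```text
t 10.03 tip [662.8  29.3 265.8] yaw 86.3 lean 0.6 roll -1.7 w 0.6 F [-0.4 -0.4  0.1] q [-0.09  0.38  1.2   0.01  1.59 -0.03]
1 rows; d [-0.1  7.3 -8.7] rot deg 1.9
{"translation":[7.2, -0.3, 8.8],"twist":[-1.78, -0.61, 0.33]},
```

View pics/w14.png

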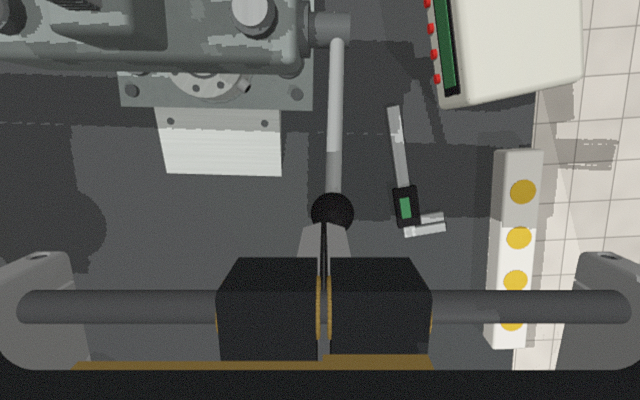

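Request:
arm_command(moves=[{"translation": [4,0,3],"twist": [-1.2,-0.5,0.2]},{"translation": [2,0,3],"twist": [-0.6,0,0]},{"translation": [0,0,0],"twist": [0,0,0]}])

```text
time: 10.33
ee_pos: [665.4, 33.5, 454.4]
tcp_rot: [-0.003, 0.73, 0.683, -0.001]
wrist_force: [0.6, 0.1, 0.0]
grip_width: 0.4
```

Run:
```python
from h import *
s,p,r,tip=rep()
plan([667.5,33,252],Rt(86,0),tip=True,n=2)
```

```text
t 10.33 tip [664.3  34.2 255.4] yaw 86.2 lean 0.2 roll -0.3 w 0.4 F [0.6 0.1 0. ] q [-0.08  0.37  1.23  0.    1.55 -0.01]
2 rows; d [ 2.1 -0.5 -3.4] rot deg 0.4
{"translation":[-0.2, 1.1, 1.7],"twist":[-0.17, -0.09, 0.08]},
{"translation":[-0.2, 1.1, 1.7],"twist":[-0.17, -0.09, 0.08]},
```

Request:
arm_command(moves=[{"translation": [-0.2,1.3,2.5],"twist": [-0.1,-0.05,0.05]},{"translation": [-0.2,1.3,2.5],"twist": [-0.1,-0.05,0.05]},{"translation": [-0.4,0.6,2],"twist": [0,0,0]},{"translation": [-0.8,0,2],"twist": [0,0,0]},{"translation": [-0.8,0,2],"twist": [0,0,0]},{"translation": [-0.8,0,2],"twist": [0,0,0]}])

```text
time: 10.83
ee_pos: [666.0, 30.0, 443.0]
tcp_rot: [-0.001, 0.731, 0.683, 0.001]
wrist_force: [-0.9, 0.5, 3.7]
grip_width: 0.7
```

Run:
```python
from h import *
s,p,r,tip=rep()
```

```text
t 10.83 tip [665.9  30.5 244. ] yaw 86.1 lean 0.1 roll -0.0 w 0.7 F [-0.9  0.5  3.7] q [-0.09  0.38  1.25  0.    1.52 -0.02]
```

Contact: 3.7 N is the lever's own resistance. I'll push on.

Request:
arm_command(moves=[{"translation": [-1.2,0.1,3],"twist": [0,0,0]},{"translation": [-1.2,0.1,3],"twist": [0,0,0]},{"translation": [-1.2,0.1,3],"twist": [0,0,0]},{"translation": [-1.2,0.1,3],"twist": [0,0,0]},{"translation": [-1.1,0.1,3],"twist": [0,0,0]},{"translation": [-1.0,0.1,3],"twist": [0,0,0]},{"translation": [-0.9,0.1,3],"twist": [0,0,0]},{"translation": [-0.8,0.1,3],"twist": [0,0,0]}])

```text
time: 11.5
ee_pos: [665.3, 19.2, 420.8]
tcp_rot: [-0.0, 0.731, 0.682, -0.001]
wrist_force: [-2.8, -3.0, 4.4]
grip_width: 0.7
```

Run:
```python
from h import *
s,p,r,tip=rep()
cv2.imwrite("pics/w15.png",grab_frame("wrist")[:,:,::-1])
```

```text
t 11.5 tip [665.   19.  221.8] yaw 86.0 lean -0.1 roll -0.1 w 0.7 F [-2.8 -3.   4.4] q [-0.1   0.39  1.28 -0.    1.48 -0.03]
```

View pics/w15.png

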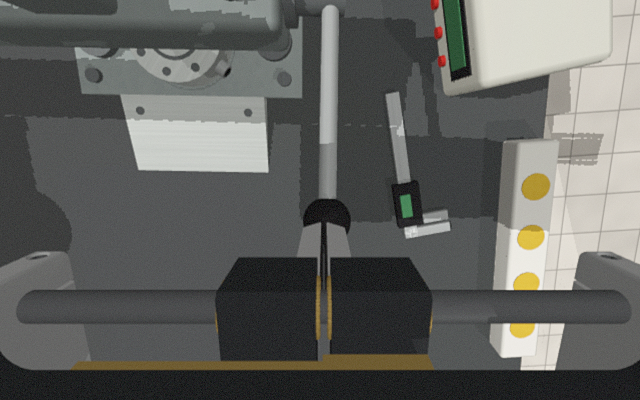

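Request:
arm_command(moves=[{"translation": [0,0.1,3],"twist": [0,0,0]},{"translation": [0,0.1,3],"twist": [0,0,0]},{"translation": [0,0.1,3],"twist": [0,0,0]},{"translation": [-0.1,0.1,3],"twist": [0,0,0]},{"translation": [-0.2,0.1,3],"twist": [0,0,0]},{"translation": [-0.3,0.1,3],"twist": [0,0,0]},{"translation": [-0.3,0.1,3],"twist": [0,0,0]},{"translation": [-0.3,0.1,3],"twist": [0,0,0]},{"translation": [-0.2,0.1,3],"twist": [0,0,0]},{"translation": [-0.2,0.1,3],"twist": [0,0,0]}])

```text
time: 12.38
ee_pos: [667.5, 14.9, 388.1]
tcp_rot: [0.003, 0.732, 0.682, -0.001]
wrist_force: [-1.2, -1.6, 3.7]
grip_width: 0.3
```

Run:
```python
from h import *
s,p,r,tip=rep()
```

```text
t 12.38 tip [668.2  13.7 189.1] yaw 85.9 lean -0.3 roll 0.2 w 0.3 F [-1.2 -1.6  3.7] q [-0.11  0.41  1.31 -0.01  1.41 -0.03]
```

Request:
arm_command(moves=[{"translation": [0.2,0,2.5],"twist": [0,0,0]},{"translation": [0.2,0,2.5],"twist": [0,0,0]},{"translation": [0.2,0,2.5],"twist": [0,0,0]},{"translation": [0.2,0,2.5],"twist": [0,0,0]},{"translation": [0.2,0,2],"twist": [0,0,0]},{"translation": [0.2,0,1.5],"twist": [0,0,0]}])

```text
time: 12.88
ee_pos: [668.2, 16.1, 372.6]
tcp_rot: [0.004, 0.732, 0.682, 0.0]
wrist_force: [-0.5, -2.5, 3.7]
grip_width: 0.7
```

Run:
```python
from h import *
s,p,r,tip=rep()
```

```text
t 12.88 tip [669.4  14.9 173.6] yaw 85.9 lean -0.3 roll 0.4 w 0.7 F [-0.5 -2.5  3.7] q [-0.1   0.42  1.33 -0.01  1.38 -0.03]
```

Request:
arm_command(moves=[{"translation": [0,0,1.2],"twist": [0,0,0]},{"translation": [0,0,1.2],"twist": [0,0,0]},{"translation": [0,0,1.2],"twist": [0,0,0]},{"translation": [0,0,1.2],"twist": [0,0,0]},{"translation": [0,0,1.2],"twist": [0,0,0]},{"translation": [0,0,1.2],"twist": [0,0,0]}])

```text
time: 13.38
ee_pos: [668.3, 16.4, 364.6]
tcp_rot: [0.004, 0.732, 0.682, 0.001]
wrist_force: [-0.8, -2.0, 3.5]
grip_width: 0.0
```

Request:
arm_command(moves=[{"translation": [0,0,1.0],"twist": [0,0,0]},{"translation": [0,0,1.0],"twist": [0,0,0]},{"translation": [0,0,1.0],"twist": [0,0,0]}])

```text
time: 13.63
ee_pos: [668.4, 16.3, 361.3]
tcp_rot: [0.004, 0.732, 0.682, 0.001]
wrist_force: [-0.9, -2.3, 3.7]
grip_width: -0.1
```

Request:
arm_command(moves=[{"translation": [0,0,1.0],"twist": [0,0,0]},{"translation": [0,0,1.0],"twist": [0,0,0]},{"translation": [0,0,1.0],"twist": [0,0,0]}])

```text
time: 13.88
ee_pos: [668.4, 16.3, 357.9]
tcp_rot: [0.004, 0.732, 0.682, 0.001]
wrist_force: [0.0, -2.2, 3.3]
grip_width: 0.6
```

Request:
arm_command(moves=[{"translation": [0,0,0.8],"twist": [0,0,0]},{"translation": [0,0,0.8],"twist": [0,0,0]}])

```text
time: 14.05
ee_pos: [668.4, 16.3, 356.1]
tcp_rot: [0.004, 0.732, 0.682, 0.001]
wrist_force: [-0.4, -2.2, 3.8]
grip_width: 0.3
```

Run:
```python
from h import *
s,p,r,tip=rep()
a=grab_frame("scene")[:,:,::-1]
cv2.imwrite("pics/sc16.png",cv2.resize(a[150:330,250:490],None,fx=3.3,fy=3.3,interpolation=cv2.INTER_CUBIC))
```

```text
t 14.05 tip [669.7  15.3 157.1] yaw 85.9 lean -0.3 roll 0.4 w 0.3 F [-0.4 -2.2  3.8] q [-0.1   0.44  1.34 -0.    1.35 -0.03]
```

View pics/sc16.png

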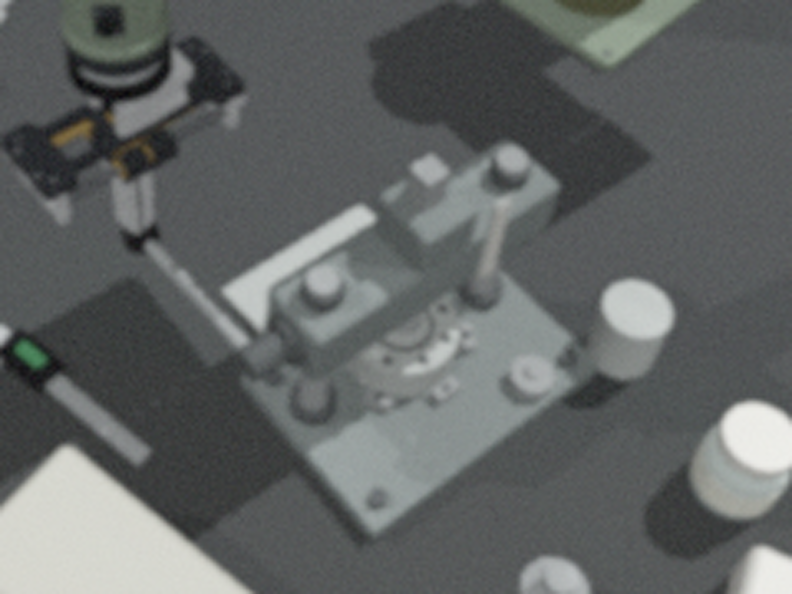

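Still no load rise at lever ≈0.59. I'll continue in sub-millimetre steps.

Request:
arm_command(moves=[{"translation": [0,0,0.7],"twist": [0,0,0]},{"translation": [0,0,0.7],"twist": [0,0,0]}])

```text
time: 14.27
ee_pos: [668.4, 16.3, 354.4]
tcp_rot: [0.004, 0.732, 0.682, 0.001]
wrist_force: [0.1, -2.0, 4.1]
grip_width: 0.5
```

Request:
arm_command(moves=[{"translation": [0,0,0.6],"twist": [0,0,0]},{"translation": [0,0,0.6],"twist": [0,0,0]}])

```text
time: 14.43
ee_pos: [668.4, 16.3, 354.0]
tcp_rot: [0.004, 0.732, 0.682, 0.001]
wrist_force: [-1.2, -2.3, 7.2]
grip_width: 0.4
```

Request:
arm_command(moves=[{"translation": [0,0,0.5],"twist": [0,0,0]},{"translation": [0,0,0.5],"twist": [0,0,0]}])

```text
time: 14.6
ee_pos: [668.4, 16.3, 354.1]
tcp_rot: [0.004, 0.732, 0.682, 0.001]
wrist_force: [-1.3, -1.8, 5.4]
grip_width: 0.5
```

Request:
arm_command(moves=[{"translation": [0,0,0.9],"twist": [0,0,0]},{"translation": [0,0,0.9],"twist": [0,0,0]}])

```text
time: 14.77
ee_pos: [668.4, 16.3, 353.9]
tcp_rot: [0.005, 0.732, 0.682, 0.001]
wrist_force: [-2.2, -2.4, 6.9]
grip_width: 0.5
```

The ram bears on the button: the height has stopped changing and the force has risen. Next I lift straight off the ball and check.

Request:
arm_command(moves=[{"translation": [0,0,-4],"twist": [0,0,0]},{"translation": [0,0,-10],"twist": [0,0,0]},{"translation": [0,0,-25],"twist": [0,0,0]},{"translation": [0,0,-35],"twist": [0,0,0]},{"translation": [0,0,-35],"twist": [0,0,0]},{"translation": [-20,-20,-15],"twist": [0,0,0]},{"translation": [-35,-20,0],"twist": [0,3,0]},{"translation": [-35,-20,10],"twist": [0,6,0]},{"translation": [-35,-20,10],"twist": [0,6,0]},{"translation": [-35,-20,10],"twist": [0,6,0]},{"translation": [-35,-10,10],"twist": [0,6,0]},{"translation": [-20,-10,10],"twist": [0,6,0]},{"translation": [0,0,0],"twist": [0,0,0]},{"translation": [0,0,0],"twist": [0,0,0]}])

```text
time: 15.93
ee_pos: [532.2, -166.3, 393.5]
tcp_rot: [-0.201, 0.692, 0.656, 0.224]
wrist_force: [-0.1, -0.2, 0.6]
grip_width: 0.5
```

Run:
```python
from h import *
import pickle
s,p,r,tip=rep();pickle.dump(s,open("s17.pkl","wb"))
cv2.imwrite("pics/w17.png",grab_frame("wrist")[:,:,::-1])
a=grab_frame("scene")[:,:,::-1]
cv2.imwrite("pics/sc17.png",cv2.resize(a[150:330,250:490],None,fx=3.3,fy=3.3,interpolation=cv2.INTER_CUBIC))
```

```text
t 15.93 tip [541.4 -52.4 230.5] yaw 87.2 lean 35.0 roll 0.9 w 0.5 F [-0.1 -0.2  0.6] q [-0.59  0.25  1.57  0.53  1.64 -0.58]
```

View pics/w17.png

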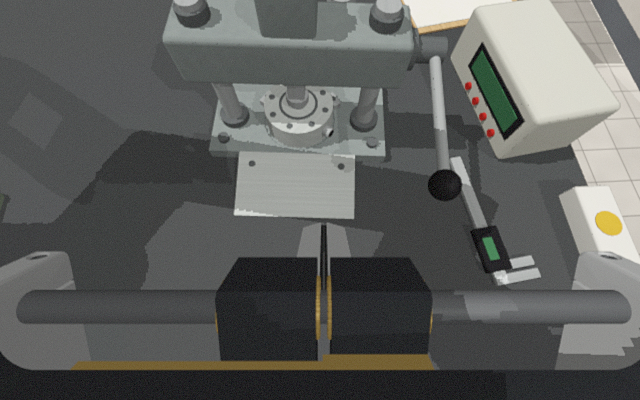

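View pics/sc17.png

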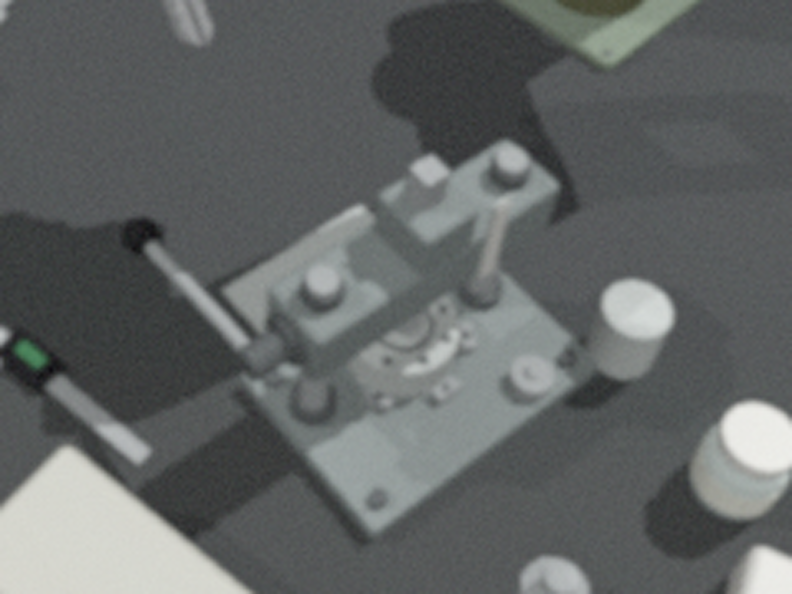

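Run:
```python
from h import *
import pickle
s=pickle.load(open("s17.pkl","rb"));c=cam("wrist",s)
a=cv2.imread("pics/w17.png")
cv2.imwrite("pics/w17c.png",cv2.resize(a[70:170,200:400],None,fx=4,fy=4,interpolation=cv2.INTER_CUBIC))
for L in(.56,.58,.6,.62): 
    f=.5-L;print(L,proj(c,pressT(P,[[-160*np.cos(f),-160,155+160*np.sin(f)]])))
```

```text
0.56 [[446.38391409 183.4489809 ]]
0.58 [[445.09831698 184.56822427]]
0.6 [[443.83383963 185.60406381]]
0.62 [[442.59056846 186.55840442]]
```

View pics/w17c.png

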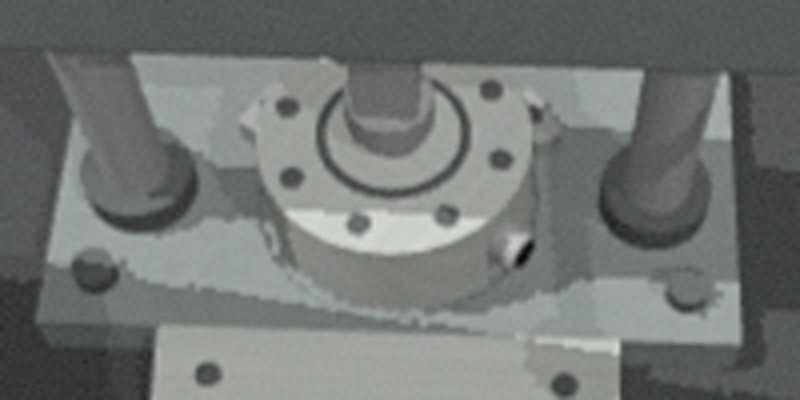

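The ram foot sits on the button, the cell looks level in its pocket, and the ball at (444,185) fits a lever angle of about 0.60. Handing in.

```bash
python3 -c "
from bench import *
print(sign_off())"
```

```text
the job is handed in; nothing more can be done
None
```

The load cell is in its seat and the ram is resting on its button. I handed the job in at about 16 s, with the arm well clear.

**What I did**
- **Cell:** I pushed it up the ramp and over the rim with the two partly opened fingertips, leaning back about 30 degrees. It was never lifted, and the push force read 15 N at most. I stopped once the camera showed it drop into the pocket.
- **Ram:** I lowered it by pressing the lever ball down with closed fingers. Force stayed near 3.7 N until the ball stopped, then rose to about 7 N. That puts roughly 14 N on the cell.

**What the last checks showed**
- **Seating:** the camera fit put the cell about 1.2 mm off the pocket centre, within the 3.5 mm clearance. Its top came out at 55.8 mm, against 55 mm if home and 58 mm if not. That fit alone is only good to about 2 mm.
- **Lever:** it stopped at about 0.60 rad, as expected for a seated cell; a cell still on the rim would have stopped it near 0.53. The last picture also fits about 0.60, so the lever stayed where I left it.
- **Other things on the bench:** the calliper, bell, puck and jar look unmoved in the last scene crop. I did not recheck the stand, wrench, mug or weight, but I touched none of them.

No check failed or disagreed beyond camera accuracy. The arm sagged about 24 mm while crossing to the lever, but touched nothing.

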